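# Take a tray of watches to the demagnetiser

### The job

Lay every watch on the bench dial up in the carrying tray, one to a well, and stand the white job tag upright in the slot at the tray's end; only then lift the loaded tray by its handle and carry it level to the black rubber mat, and set it down centred on the mat and square to it, with everything still in place. Next lay the large watch alone, dial up, in the middle of the round black plate of the yellow demagnetiser, let go of it, and press the demagnetiser's button fully down while it lies there. Leave the small watches and the tag in the tray, and do not disturb the two loupes and the jar.

Things in the scene. Friction and masses are not known exactly. Their poses are not given: they have to be found in the camera images.
- watch_a: steel watch head without strap, plain round drum 38 mm in diameter, 15 mm high, white dial with hands on top, a 3 mm crown on its side (may be absent: one to three of the three small watches are there); origin: centre of its underside, z up out of the dial
- watch_b: steel watch head without strap, plain round drum 38 mm in diameter, 15 mm high, white dial with hands on top, a 3 mm crown on its side (may be absent: one to three of the three small watches are there); origin: centre of its underside, z up out of the dial
- watch_c: steel watch head without strap, plain round drum 38 mm in diameter, 15 mm high, white dial with hands on top, a 3 mm crown on its side (may be absent: one to three of the three small watches are there); origin: centre of its underside, z up out of the dial
- watch_large: the large steel watch head without strap, round drum 47 mm in diameter, 17 mm high, white dial with hands on top; always present; origin: centre of its underside, z up out of the dial
- tray: wooden carrying tray, 0.45 kg, 152 mm square, 12 mm high, a slotted tag holder on its -x end reaching to x = -108 mm; four wells 70 x 67 mm inside, floor at z = 8 mm, ribs 4 mm above it; aluminium arch handle over the middle: bar along x, 96 mm long, 10 mm thick (y), z = 60 to 74 mm, posts at x = +-44 mm; origin: centre of the square part's underside, z up
- tray_handle (a point): middle of the handle bar, 67 mm above the tray's underside; the bar runs along the tray's x and is pinched across y
- tray_slot (a point): centre of the mouth of the tag slot on the tray, 20 mm above the tray's underside, at tray x = -92 mm; slot 11.6 mm (tray x) by 40 mm (tray y), 18 mm deep (its floor is 2 mm above the tray's underside)
- tray_well0 (a point): centre of the floor of a well of the tray (tray x -36 mm, y -38.5 mm, 8 mm above its underside)
- tray_well1 (a point): centre of the floor of a well of the tray (tray x -36 mm, y +38.5 mm, 8 mm above its underside)
- tray_well2 (a point): centre of the floor of a well of the tray (tray x +36 mm, y -38.5 mm, 8 mm above its underside)
- tray_well3 (a point): centre of the floor of a well of the tray (tray x +36 mm, y +38.5 mm, 8 mm above its underside)
- tag: white plastic job tag, an upright plate 8 mm thick (x), 36 mm wide (y), 64 mm high; at first it stands in the slot of a black block 40 x 64 x 22 mm, its foot 4 mm above the bench, 18 mm deep in the slot; origin: centre of its lower edge, z up
- mat: black rubber mat fixed on the bench, 225 mm (x) by 190 mm (y), 3 mm thick; origin: centre of its underside; the tray may lie on it either way round along x
- mat_center (a point): centre of the mat's top, 3 mm above the bench
- demag: yellow demagnetiser, fixed box 90 mm (x) by 160 mm (y), 34 mm high, with the round plate near its -y end and the button near its +y end; origin: centre of its underside
- demag_plate (a point): centre of the top of the round black plate (62 mm in diameter) on the demagnetiser, 37 mm above the bench
- start_top (a point): centre of the top of the push button (24 mm in diameter) on the demagnetiser
- start (a joint): travel of the push button: 0 m up, 0.006 m fully down; it springs back; fully down takes about 4 N
- loupe_a: black eye loupe, 40 mm foot, 30 mm high; not to be disturbed
- loupe_b: another black eye loupe, 40 mm foot, 30 mm high; not to be disturbed
- oil_jar: small amber jar, 36 mm in diameter, 45 mm high; not to be disturbed
Not all that is in view belongs to the job. What is shaped like the watch_c but orange is not meant.

How it is judged (in metres and radians):
On the way, in this order (a step that is already met when the one before it is completed fails the run):
1. all watches lie dial up in wells of the tray and the tag stands in its slot, before the tray goes to the mat (x of watch_a in the frame of tray between -0.06 and 0.06 m and y of watch_a in the frame of tray between -0.062 and 0.062 m and z of watch_a in the frame of tray between 0.004 and 0.0115 m and angle between each of watch_a, watch_b, watch_c, watch_large's own z axis and vertical below 0.15 rad and x of watch_b in the frame of tray between -0.06 and 0.06 m and y of watch_b in the frame of tray between -0.062 and 0.062 m and z of watch_b in the frame of tray between 0.004 and 0.0115 m and x of watch_c in the frame of tray between -0.06 and 0.06 m and y of watch_c in the frame of tray between -0.062 and 0.062 m and z of watch_c in the frame of tray between 0.004 and 0.0115 m and x of watch_large in the frame of tray between -0.06 and 0.06 m and y of watch_large in the frame of tray between -0.062 and 0.062 m and z of watch_large in the frame of tray between 0.004 and 0.0115 m and horizontal distance between tag and tray_slot below 0.008 m and z of tag in the frame of tray between -0.004 and 0.007 m and angle between tag's own z axis and vertical below 0.25 rad and horizontal distance between tray and mat_center above 0.3 m and height (world z) of tray below 0.006 m and contact force between the fingers and tag below 0.1 N and linear speed of tag below 0.02 m/s), for 0.2 s.
2. the tray is lifted clear of the bench with everything in it (x of watch_a in the frame of tray between -0.06 and 0.06 m and y of watch_a in the frame of tray between -0.062 and 0.062 m and z of watch_a in the frame of tray between 0.004 and 0.0115 m and angle between each of watch_a, watch_b, watch_c, watch_large's own z axis and vertical below 0.15 rad and x of watch_b in the frame of tray between -0.06 and 0.06 m and y of watch_b in the frame of tray between -0.062 and 0.062 m and z of watch_b in the frame of tray between 0.004 and 0.0115 m and x of watch_c in the frame of tray between -0.06 and 0.06 m and y of watch_c in the frame of tray between -0.062 and 0.062 m and z of watch_c in the frame of tray between 0.004 and 0.0115 m and x of watch_large in the frame of tray between -0.06 and 0.06 m and y of watch_large in the frame of tray between -0.062 and 0.062 m and z of watch_large in the frame of tray between 0.004 and 0.0115 m and horizontal distance between tag and tray_slot below 0.008 m and z of tag in the frame of tray between -0.004 and 0.007 m and angle between tag's own z axis and vertical below 0.25 rad and height (world z) of tray above 0.03 m and angle between tray's own z axis and vertical below 0.3 rad), for 0.2 s.
3. the tray stands centred and square on the mat, let go, with everything in it (x of watch_a in the frame of tray between -0.06 and 0.06 m and y of watch_a in the frame of tray between -0.062 and 0.062 m and z of watch_a in the frame of tray between 0.004 and 0.0115 m and angle between each of watch_a, watch_b, watch_c, watch_large's own z axis and vertical below 0.15 rad and x of watch_b in the frame of tray between -0.06 and 0.06 m and y of watch_b in the frame of tray between -0.062 and 0.062 m and z of watch_b in the frame of tray between 0.004 and 0.0115 m and x of watch_c in the frame of tray between -0.06 and 0.06 m and y of watch_c in the frame of tray between -0.062 and 0.062 m and z of watch_c in the frame of tray between 0.004 and 0.0115 m and x of watch_large in the frame of tray between -0.06 and 0.06 m and y of watch_large in the frame of tray between -0.062 and 0.062 m and z of watch_large in the frame of tray between 0.004 and 0.0115 m and horizontal distance between tag and tray_slot below 0.008 m and z of tag in the frame of tray between -0.004 and 0.007 m and angle between tag's own z axis and vertical below 0.25 rad and horizontal distance between tray and mat_center below 0.02 m and angle between the x axis of tray and the x axis of mat, either way round below 0.14 rad and height (world z) of tray below 0.008 m and angle between tray's own z axis and vertical below 0.04 rad and contact force between the fingers and tray below 0.1 N and linear speed of tray below 0.02 m/s), for 0.2 s.
4. the large watch lies dial up in the middle of the demagnetiser's plate, let go (horizontal distance between watch_large and demag_plate below 0.012 m and z of watch_large in the frame of demag_plate between -0.004 and 0.004 m and angle between watch_large's own z axis and vertical below 0.1 rad and contact force between the fingers and watch_large below 0.1 N and linear speed of watch_large below 0.02 m/s), for 0.2 s.
5. the button is pressed fully down while the large watch lies on the plate (horizontal distance between watch_large and demag_plate below 0.012 m and z of watch_large in the frame of demag_plate between -0.004 and 0.004 m and angle between watch_large's own z axis and vertical below 0.1 rad and value of joint start above 0.0045 m), for 0.1 s.
At the end, for the whole second after the job is handed in: Tray flat on the mat, within 20 mm of its centre and 8 degrees of square (either way round); small watches dial up in wells, tag down in its slot; large watch dial up on the plate within 12 mm of its centre; button up; all at rest, loupes and jar left alone (x of watch_a in the frame of tray between -0.06 and 0.06 m and y of watch_a in the frame of tray between -0.062 and 0.062 m and z of watch_a in the frame of tray between 0.004 and 0.0115 m and angle between each of watch_a, watch_b, watch_c's own z axis and vertical below 0.15 rad and x of watch_b in the frame of tray between -0.06 and 0.06 m and y of watch_b in the frame of tray between -0.062 and 0.062 m and z of watch_b in the frame of tray between 0.004 and 0.0115 m and x of watch_c in the frame of tray between -0.06 and 0.06 m and y of watch_c in the frame of tray between -0.062 and 0.062 m and z of watch_c in the frame of tray between 0.004 and 0.0115 m and horizontal distance between tag and tray_slot below 0.008 m and z of tag in the frame of tray between -0.004 and 0.007 m and angle between tag's own z axis and vertical below 0.25 rad and horizontal distance between tray and mat_center below 0.02 m and angle between the x axis of tray and the x axis of mat, either way round below 0.14 rad and height (world z) of tray below 0.008 m and angle between tray's own z axis and vertical below 0.04 rad and horizontal distance between watch_large and demag_plate below 0.012 m and z of watch_large in the frame of demag_plate between -0.004 and 0.004 m and angle between watch_large's own z axis and vertical below 0.1 rad and linear speed of each of watch_a, watch_b, watch_c, watch_large, tray, tag below 0.02 m/s and value of joint start below 0.002 m); the robot touches nothing.
It fails at once if the tray is tipped more than 20 degrees (angle between tray's own z axis and vertical above 0.35 rad).
It fails at once if a loupe or the jar is moved more than 30 mm (distance of any of loupe_a, loupe_b, oil_jar from where it was at the start of the episode above 0.03 m).
Of watch_a, watch_b, watch_c only 1 to 3 are there at a start; the rules pass over those that are not, and their reading is None.
At some moment in a run one of watch_a, watch_b, watch_c, watch_large may be knocked a few centimetres aside while the robot is not near it.
It also fails if it takes over 210 s, if anything falls off the work surface, if the arm or the gripper's body presses on something with over 40 N, if the wrist force passes 120 N, or if a joint passes its speed limit or range.

### The arm

A 6-joint arm with a two-finger parallel gripper is mounted at the origin on the work surface. World frame = base frame: x ahead of the robot, y to its left, z up, the work surface at z = 0. Lengths are in mm, angles in rad, forces in N, time in s.
With the tool pointing down it reaches from about 350 to 875 mm from the base axis. Payload 4.2 kg.
Tool frame: the origin (TCP) lies at the very end of the fingers, on their centre line; the grasp point (between the pads) lies 19 mm behind it; z points along the fingers, y is the line along which they close (so a half turn about z gives the same grasp; the last joint's range is limited). The gripper opens to 85 mm and grips with 20 to 120 N. Pads are 22 mm wide; open, the fingers measure 114 mm over their backs; the gripper's body (76 mm by 85 mm) begins 54 mm behind the grasp point. The pads swing forward as they close: fully open they stand 13 mm farther back than shut.
Start: joints at [1.42, 0.385, 0.008, 0, -1.194, -0.259], TCP at [248.983, 573.242, 194.412] pointing down, gripper open.
Joint ranges: [-3.14, 3.14], [-1.21, 2.06], [-1.07, 1.41], [-3.16, 2.05], [-2.99, -0.16], [-3.1, 3.1]. Speed limits (rad/s): [2.79, 2.79, 3.14, 3.14, 3.14, 3.14].

### API

Orientations are given as a unit quaternion [x, y, z, w].
In Python, from bench import monitor, get_image, camera_info, job_done gives the robot as it stands.
- The arm moves only by the tool send_rows, never from a script. Its argument "series" is a list of rows, each a list of 3 entries, a list of its own where there are three numbers: the shift along the tool's x, y, z in mm, then the turn, a rotation vector about the tool's x, y, z in rad, then the finger opening in mm, from 0 to 85.4. A call has 1 to 8 rows; each row shifts and turns the commanded pose from where the row before left it, along the tool's axes as they then stand; what a row does not reach is not made up. A row lasts 1/10 s, in which the tool goes at most 50 mm and 8.59 degrees, less where a joint would pass 70% of its speed; a pose out of reach is approached as far as the arm can. A call with a gripper value outside its range is refused whole. The fingers move at their own pace and stop on an object; the grip force is fixed at half the most. Time passes only in rows, so rows that do not move let the fingers close. It gives the time, the measured TCP pose, the force, the opening and the grip force at its end, in the units of the state.
- monitor.read_state(): the state, without advancing time (a new reading comes with each control period).
- get_image(name): name is "side" or "top"; returns the picture (384x512x3 uint8, red, green, blue); there is no depth.
- camera_info(name): a dict with "intrinsics" (3x3 intrinsics, pixels), "R" (3x3) and "t" (3): a world point X has camera coordinates R X + t. Camera axes: x right, y down, z forward; pixel columns grow to the right and rows downward; lengths in mm; the calibration is good to about 2 mm. A picture is of the moment at which its call begins. camera_info takes no time and is no camera call.
- job_done(): hands the job in; it is judged then, once.
The state is a dict: "clock": time; "joints": joint angles; "joint_vel": joint speeds; "joint_efforts": joint torques, N m; "position": TCP position; "ee_rot": TCP orientation; "contact_force": force on the tool from outside, world axes, zero at the start; "wrist_torque": the same for the moment, N m; "gripper_width": finger opening in mm; "grasp_force": force on a finger pad.
Only numpy, scipy, OpenCV 4.12 (cv2) and the standard library are available. Lean on these libraries where they do the work, as an engineer would, in place of code of your own. Each camera call takes 0.05 s, during which the arm holds its last target. There are 200 camera calls.

## Working session

There is one attempt and no reset: what is moved stays moved. The work goes in short steps, Python scripts to look and compute and a tool call to move; the robot and the scene stay as the last step left them, time stands still between calls to the robot, and variables do not carry over. Pictures are saved under pics/ and viewed, at most 14 in all, crops included, and the job is handed in when it is done.

Besides the shell and the picture viewer there is one more tool, called by a JSON object that holds its "method" and its "body". send_rows: Moves the arm, as the interface text tells. Its arguments: {"type":"object","properties":{"series":{"type":"array"}},"required":["series"]}

```bash
ls; mkdir -p pics
python3 - <<'E'
from bench import monitor,get_image,camera_info
import cv2
for n in("top","side"):
    im=get_image(n); cv2.imwrite(f"pics/{n}0.png",im[:,:,::-1]); 
    c=camera_info(n); print(n,c)
s=monitor.read_state(); print(s)
E
```

```text
pics
top {'intrinsics': array([[415.37361865,   0.        , 252.36710877],
       [  0.        , 415.37361865, 198.38779559],
       [  0.        ,   0.        ,   1.        ]]), 'R': array([[-0.04772905, -0.99885274, -0.00389032],
       [-0.97351357,  0.04738937, -0.22366398],
       [ 0.22359174, -0.00688799, -0.97465855]]), 't': array([ 58.23368485, 569.42615821, 896.46278585])}
side {'intrinsics': array([[366.99158022,   0.        , 251.28276148],
       [  0.        , 366.99158022, 189.54314394],
       [  0.        ,   0.        ,   1.        ]]), 'R': array([[ 0.83683346, -0.54741059, -0.00716953],
       [-0.28837127, -0.42962925, -0.85572234],
       [ 0.46535123,  0.71816457, -0.51738562]]), 't': array([-448.57915733,  224.00789349,  696.490677  ])}
{'clock': 0.1, 'joints': array([ 1.41958739e+00,  3.85452753e-01,  6.74907100e-03, -4.56269740e-04,
       -1.19399274e+00, -2.58583141e-01]), 'joint_vel': array([-7.69321637e-04, -1.83993987e-03,  3.91578544e-03,  1.01710616e-03,
        4.52275846e-04,  5.57526310e-05]), 'joint_efforts': array([-5.52321635e-04, -3.93321097e+01,  1.88927668e+01,  4.19790924e+00,
       -2.59818698e-03,  2.27350810e-06]), 'position': array([248.76474862, 572.70332957, 193.43887529]), 'ee_rot': array([ 9.79064555e-01, -2.03547661e-01, -1.60764051e-04,  9.60056880e-04]), 'contact_force': array([ 0.13689291, -0.76787571, -0.27749356]), 'wrist_torque': array([-0.00772085,  0.05348564,  0.02287688]), 'grasp_force': 0.0, 'gripper_width': 84.98428296899486}
```

View pics/top0.png

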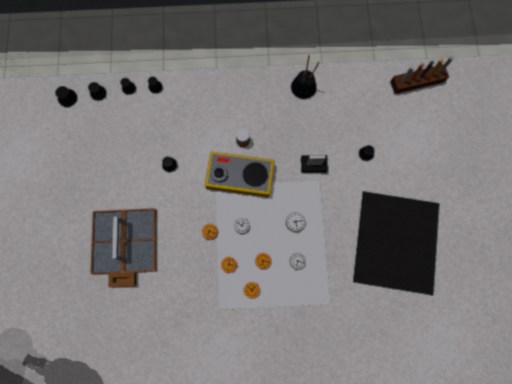

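View pics/side0.png

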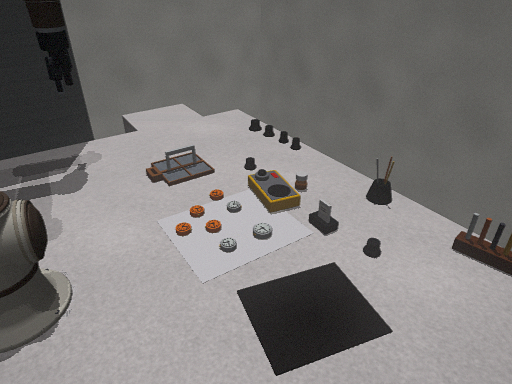

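The top view shows the tray at (124,242) with its tag slot at (122,280), the mat at (398,243), the demagnetiser at (240,173), and the tag block at (315,163). The white watches are at (242,226), (298,261) and (296,222), the last being the largest. The orange ones at (210,232), (229,265), (263,261) and (252,290) are decoys. I'll confirm this in an enlarged crop and measure.

```bash
cat > h.py <<'E'
import numpy as np,cv2
from bench import monitor,get_image,camera_info
from scipy.spatial.transform import Rotation as Ro
def ray(cam,u,v,z):
    c=camera_info(cam);d=c["R"].T@np.linalg.inv(c["intrinsics"])@[u,v,1];o=-c["R"].T@c["t"]
    return o+d*(z-o[2])/d[2]
def proj(cam,X):
    c=camera_info(cam);p=c["intrinsics"]@(c["R"]@np.array(X)+c["t"]);return p[:2]/p[2]
def go(x,y,z,yaw=None):
    """print tool-frame shift and yaw turn; yaw = world angle of closing line (tool y), deg"""
    s=monitor.read_state();R=Ro.from_quat(s["ee_rot"]);p=s["position"]
    cur=np.degrees(np.arctan2(*R.as_matrix()[[1,0],1]))
    d=R.inv().apply(np.array([x,y,z])-p)
    # tilt correction: bring tool z to straight down
    t=R.inv().apply(np.cross(R.as_matrix()[:,2],[0,0,-1]))
    w=0 if yaw is None else (yaw-cur+90)%180-90
    print("tcp",p.round(1),"yaw",cur.round(1),"shift",d.round(1),"tilt",t.round(3),"turn z",np.round(-np.radians(w),3),"W",round(s["gripper_width"],1),"F",round(s["grasp_force"],1),s["contact_force"].round(1),"t",s["clock"],"q6",s["joints"][5].round(2))
E
python3 - <<'E'
from h import *
im=cv2.imread("pics/top0.png")
c=cv2.resize(im[140:305,85:335],None,fx=3.2,fy=3.2,interpolation=cv2.INTER_CUBIC)
cv2.imwrite("pics/c1.png",cv2.convertScaleAbs(c,alpha=1.3))
s=im[150:270,140:350]
cv2.imwrite("pics/c2.png",cv2.resize(cv2.imread("pics/side0.png")[130:270,135:395],None,fx=3,fy=3,interpolation=cv2.INTER_CUBIC))
for n,u,v,z in[("wA",242,226,15),("wB",298,261,15),("wL",296,222,17),("tray",124,242,12),("mat",398,243,3),("plate",256,175,37),("btn",219,173,40),("tag",316,160,68)]:print(n,ray("top",u,v,z).round(0))
E
```

```text
wA [516.  58.  15.]
wB [427. -70.  15.]
wL [519. -71.  17.]
tray [492. 342.  12.]
mat [ 459. -314.    3.]
plate [635.  19.  37.]
btn [644. 108.  40.]
tag [ 656. -123.   68.]
```

View pics/c1.png

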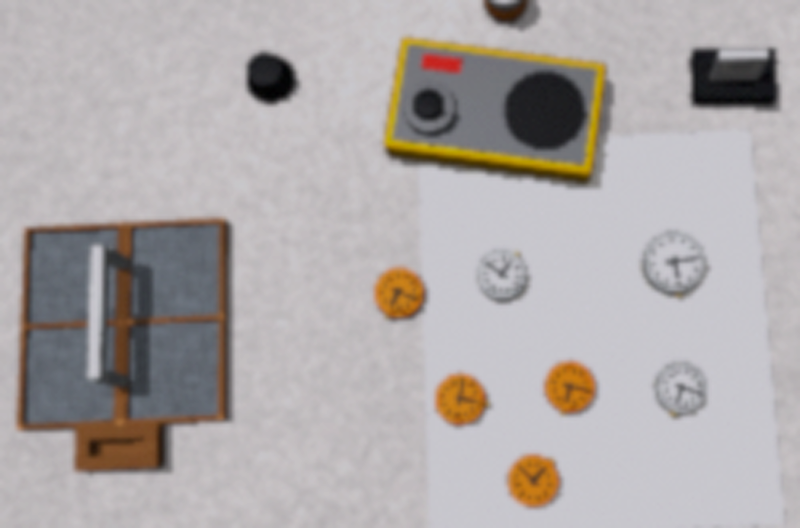

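View pics/c2.png

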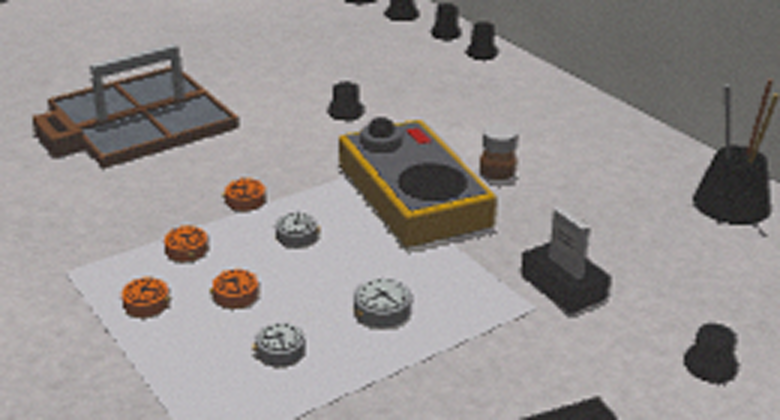

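The enlarged crop confirms two white small watches at top px (241.9,225.6) and (297.5,261.3), and the larger white one at (295.9,222.2). The same-shaped orange drums don't match the description because they aren't steel and white, so I'll leave them. The tray's tag slot points to world -x, and the tag block is at (315,163).

Next I'll measure these more accurately.

```bash
cat > m.py <<'E'
from h import *
def comp(mask,lo,box=None):
    n,l,st,c=cv2.connectedComponentsWithStats(mask.astype(np.uint8)*1)
    return [(i,st[i],c[i]) for i in range(1,n) if st[i][4]>lo],l
E
python3 - <<'E'
from m import *
im=cv2.imread("pics/top0.png");hsv=cv2.cvtColor(im,cv2.COLOR_BGR2HSV)
S,V=hsv[...,1].astype(int),hsv[...,2].astype(int);H=hsv[...,0]
# tray: brown or dark in region
def rect(mask,x0,x1,y0,y1,z,name):
    m=np.zeros(mask.shape,np.uint8);m[y0:y1,x0:x1]=mask[y0:y1,x0:x1]
    m=cv2.morphologyEx(m,cv2.MORPH_CLOSE,np.ones((3,3)))
    c=max(cv2.findContours(m,0,1)[0],key=cv2.contourArea)
    b=cv2.boxPoints(cv2.minAreaRect(c));w=np.array([ray("top",*p,z)[:2] for p in b])
    e=w-np.roll(w,1,0);print(name,"ctr",w.mean(0).round(1),"sides",np.linalg.norm(e,axis=1).round(0),"ang",np.degrees(np.arctan2(e[:,1],e[:,0])).round(1),"px",b.round(1).tolist())
    (e2)=cv2.fitEllipse(c); print("   ell",[np.round(q,1) for q in e2], ray("top",*e2[0],z).round(1))
brown=(S>90)&(H<25)
rect(brown,80,170,195,275,12,"tray")
rect(brown,100,145,274,295,20,"holder")
rect(V<60,340,450,180,300,3,"mat")
rect((H>18)&(H<35)&(S>130),195,285,145,205,34,"demag")
rect(V<60,238,275,155,192,37,"plate")
rect(V<60,211,228,164,182,42,"btn")
rect(V<60,295,335,150,180,22,"block")
g=cv2.cvtColor(im,cv2.COLOR_BGR2GRAY)
print(g[150:176:1,300:330:2])
E
```

```text
tray ctr [494.5 344.3] sides [156. 156. 156. 150.] ang [   2.2  -92.8 -179.7   87.3] px [[91.0, 209.0], [155.0, 209.0], [155.0, 274.0], [91.0, 274.0]]
   ell [array([123.5, 241.8]), array([67.3, 76.2]), np.float64(21.9)] [492.3 343.1  12. ]
holder ctr [402.3 342.1] sides [27. 61. 27. 60.] ang [   1.7  -92.7 -179.1   87.3] px [[109.0, 274.0], [135.0, 274.0], [135.0, 286.0], [109.0, 286.0]]
   ell [array([121.4, 279.8]), array([13.2, 32.3]), np.float64(88.0)] [402.9 343.6  20. ]
mat ctr [ 461.9 -313.2] sides [186. 230. 196. 229.] ang [ 81.  -12.2 -99.4 165.4] px [[352.3999938964844, 285.3999938964844], [362.79998779296875, 191.60000610351562], [442.5, 200.5], [432.1000061035156, 294.20001220703125]]
   ell [array([396.7, 243.2]), array([ 90.1, 108.2]), np.float64(174.8)] [ 458.5 -310.8    3. ]
demag ctr [641.8  59.6] sides [158.  93. 161.  93.] ang [  79.3   -8.7 -100.9  169.3] px [[204.1999969482422, 187.6999969482422], [209.1999969482422, 151.10000610351562], [274.20001220703125, 159.8000030517578], [269.20001220703125, 196.39999389648438]]
   ell [array([239.6, 173.7]), array([41. ,
[... 1787 characters left out ...]
9 128]
 [125  23  18  22  26  25  22  19  18  18  17  14  11  28 122]
 [123  22  19  19  18  16  13  15  10   9  11  16  16  23 105]
 [124  21  21  19  19  20  17  16  17  17  14  17  17  21  96]
 [120  21  18  20  18  19  17  17  18  20  17  17  17  22  95]
 [110  18  18  18  17  18  19  16  16  16  17  16  14  21  95]
 [111  18  12  13  13  12  14  14  12  13  13  14   9  17  96]
 [119  22  11  10  10  12   9  13   7  11   9   8   8  26 100]
 [126  56  37  37  35  34  36  38  37  37  35  30  27  44 104]
 [135 104  87  87  82  82  83  89  87  88  82  63  60  69 108]
 [144 138 131 134 127 126 128 133 132 134 124 102 100 101 118]
 [146 144 144 146 145 143 146 146 142 146 141 136 138 136 140]]
```

Run:
```python
from m import *
def quad(cam,f,box,z,name,hull=True):
    x0,x1,y0,y1=box
    im=cv2.imread(f"pics/{cam}0.png")[y0:y1,x0:x1]
    im=cv2.resize(im,None,fx=4,fy=4,interpolation=cv2.INTER_CUBIC)
    hsv=cv2.cvtColor(im,cv2.COLOR_BGR2HSV).astype(int)
    m=f(hsv[...,0],hsv[...,1],hsv[...,2]).astype(np.uint8)
    m=cv2.morphologyEx(m,cv2.MORPH_CLOSE,np.ones((5,5)))
    c=max(cv2.findContours(m,0,1)[0],key=cv2.contourArea)
    b=cv2.approxPolyN(c,4,ensure_convex=True)[0].astype(float) if hasattr(cv2,"approxPolyN") else cv2.boxPoints(cv2.minAreaRect(c))
    px=(b-1.5)/4+[x0,y0]
    w=np.array([ray(cam,*p,z)[:2] for p in px]);e=w-np.roll(w,1,0)
    print(name,"ctr",w.mean(0).round(1),"len",np.linalg.norm(e,axis=1).round(0),"ang",((np.degrees(np.arctan2(e[:,1],e[:,0]))+45)%90-45).round(1),"px",px.round(1).tolist())
quad("top",lambda H,S,V:V<70,(340,455,180,305),3,"mat")
quad("top",lambda H,S,V:((S>90)&(H<25))|(V<110),(84,160,200,273),12,"tray")
quad("top",lambda H,S,V:((S>90)&(H<25)),(104,139,275,291),20,"holder")
quad("top",lambda H,S,V:(H>18)&(H<35)&(S>130),(195,285,145,205),34,"demag")
quad("top",lambda H,S,V:(V>95),(306,328,155,160),68,"tagtop")
quad("side",lambda H,S,V:(V<60),(225,400,255,375),3,"mat side")
# tag/slot corners by eye in crops: slot in c1, tag top
C=lambda x,y:(x/3.2+85-.34,y/3.2+140-.34)
for n,x,y,z in[("slotL",90,446,20),("slotR",146,442,20),("hTop",97,245,74),("hBot",95,380,74),("tagTL",720,48,68),("tagTR",775,48,68),("wA",502,274,15),("wB",680,388,15),("wL",675,263,17),("btn",429,104,46)]:
    print(n,ray("top",*C(x,y),z).round(1))
D=lambda x,y:(x/3+135-.33,y/3+130-.33)
for n,x,y,z in[("wA",298,226,15),("wB",280,340,15),("wL",383,295,17),("tagL",556,210,68),("tagR",588,238,68),("hTop",178,50,74),("hBot",94,68,74),("plate",432,181,37),("btn",380,128,46)]:
    print("side",n,ray("side",*D(x,y),z).round(1))
# button triangulate
A=[];B=[]
for cam,p in(("top",C(429,104)),("side",D(380,128))):
    a=ray(cam,*p,0);b=ray(cam,*p,100);d=(b-a)/np.linalg.norm(b-a);P=np.eye(3)-np.outer(d,d);A.append(P);B.append(P@a)
print("btn tri",np.linalg.solve(sum(A),sum(B)).round(1))
```

```text
mat ctr [ 462.5 -311.2] len [188. 224. 188. 224.] ang [-12.1 -12.  -12.  -12. ] px [[438.9, 202.9], [432.9, 295.1], [352.6, 281.9], [362.4, 190.9]]
tray ctr [495.7 341.4] len [155. 158. 148. 157.] ang [ 0.2 -2.7  0.1 -0.1] px [[157.1, 272.4], [90.1, 272.4], [92.4, 210.9], [157.1, 207.9]]
holder ctr [401.5 342.6] len [62. 25. 62. 27.] ang [-2.7  0.9 -0.6  1.7] px [[135.1, 274.6], [135.1, 285.6], [108.4, 286.6], [108.4, 274.6]]
demag ctr [641.8  59.2] len [159.  93. 158.  93.] ang [-10.5 -11.2 -10.6 -10.8] px [[274.4, 159.6], [269.1, 196.4], [203.9, 187.6], [210.1, 151.4]]
tagtop ctr [ 665.  -126.1] len [37.  8. 36.  9.] ang [ -2.8 -13.2  -0.8  -4.5] px [[324.9, 154.6], [324.4, 157.9], [309.1, 158.4], [309.1, 154.6]]
mat side ctr [ 459.7 -314.3] len [190. 225. 190. 224.] ang [-12.  -12.  -12.2 -12.2] px [[392.6, 331.4], [275.4, 376.1], [235.9, 290.6], [333.9, 262.1]]
slotL [405.5 363.5  20. ]
slotR [406.4 322.9  20. ]
hTop [543.1 344.5  74. ]
hBot [447.8 343.4  74. ]
tagTL [ 670.  -109.4   68. ]
tagTR [ 668.  -149.9   68. ]
wA [518.   59.5  15. ]
wB [427.  -67.7  15. ]
wL [519.8 -70.4  17. ]
btn [644.1 108.   46. ]
side wA [515.3  51.   15. ]
side wB [423.9 -75.1  15. ]
side wL [519.  -74.4  17. ]
side tagL [ 660.3 -114.2   68. ]
side tagR [ 653.6 -157.9   68. ]
side hTop [537.2 326.6  74. ]
side hBot [448.1 334.5  74. ]
side plate [636.   17.9  37. ]
side btn [644.3 112.2  46. ]
btn tri [642.6 108.2  48.6]
```

```bash
python3 -c "
from h import *
go(517,58,100,0)
go(517,58,100,90)"
```

```text
tcp [248.8 572.7 193.4] yaw -113.5 shift [451.1 365.   94.2] tilt [ 0.002 -0.     0.   ] turn z 1.161 W 85.0 F 0.0 [ 0.1 -0.8 -0.3] t 0.1 q6 -0.26
tcp [248.8 572.7 193.4] yaw -113.5 shift [451.1 365.   94.2] tilt [ 0.002 -0.     0.   ] turn z -0.41 W 85.0 F 0.0 [ 0.1 -0.8 -0.3] t 0.1 q6 -0.26
```

{"method": "send_rows", "body": {"series": [[[37.6,30.4,0],[0,0,0],60],[[37.6,30.4,0],[0,0,0],60],[[37.6,30.4,0],[0,0,0],60],[[37.6,30.4,0],[0,0,0],60],[[37.6,30.4,0],[0,0,0],60],[[37.6,30.4,0],[0,0,0],60]]}}

```text
clock: 0.7
position: [383.5, 314.0, 194.2]
ee_rot: [0.979, -0.203, -0.0, 0.0]
contact_force: [1.0, 0.3, 0.0]
gripper_width: 59.9
grasp_force: 0.0
```

{"method": "send_rows", "body": {"series": [[[37.6,30.4,15],[0,0,0],60],[[37.6,30.4,15],[0,0,0],60],[[37.6,30.4,15],[0,0,0],60],[[37.6,30.4,15],[0,0,0],60],[[37.6,30.4,15],[0,0,0],60],[[37.6,30.4,15],[0,0,0],60]]}}

```text
clock: 1.3
position: [516.2, 60.2, 104.8]
ee_rot: [0.979, -0.203, -0.0, 0.0]
contact_force: [1.5, -0.4, 0.0]
gripper_width: 59.9
grasp_force: 0.0
```

{"method": "send_rows", "body": {"series": [[[0,0,0],[0,0,0.145],60],[[0,0,0],[0,0,0.145],60],[[0,0,0],[0,0,0.145],60],[[0,0,0],[0,0,0.145],60],[[0,0,0],[0,0,0.145],60],[[0,0,0],[0,0,0.145],60],[[0,0,0],[0,0,0.145],60],[[0,0,0],[0,0,0.145],60]]}}

```text
clock: 2.1
position: [515.4, 61.9, 105.1]
ee_rot: [-0.705, 0.709, 0.0, -0.0]
contact_force: [-0.2, 0.3, 0.3]
gripper_width: 59.8
grasp_force: 0.0
```

```bash
python3 -c "
from h import *
go(517,58,4,0)
cv2.imwrite('pics/s1.png',get_image('side')[130:300,130:390,::-1].repeat(3,0).repeat(3,1))"
```

```text
tcp [515.4  61.9 105.1] yaw 179.7 shift [  3.9  -1.7 101.1] tilt [ 0.001 -0.     0.   ] turn z -0.005 W 59.8 F 0.0 [-0.2  0.3  0.3] t 2.1 q6 -0.44
```

View pics/s1.png

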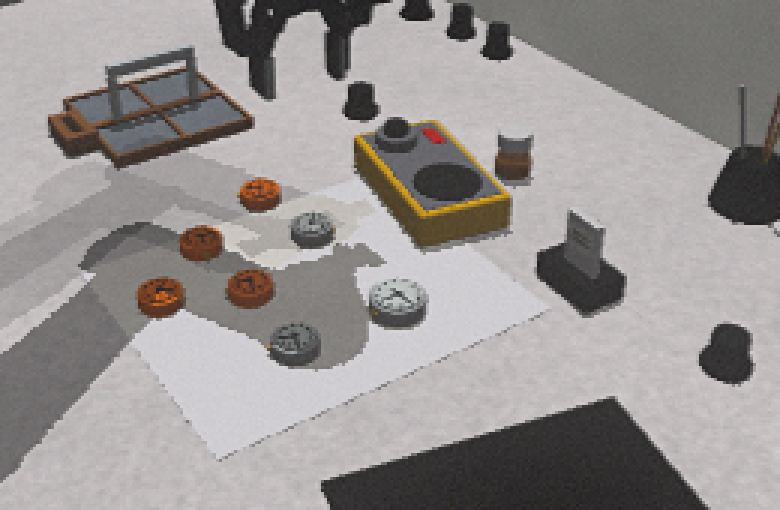

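The side view shows the fingers hovering above watch A (crop 313,230), with everything else where it was. Descending to grasp it.

{"method": "send_rows", "body": {"series": [[[3.5,-1.5,20],[0,0,0],60],[[0,0,30],[0,0,0],60],[[0,0,25],[0,0,0],60],[[0,0,16],[0,0,0],60],[[0,0,10],[0,0,0],60],[[0,0,0],[0,0,0],60]]}}

```text
clock: 2.75
position: [516.3, 58.1, 3.2]
ee_rot: [0.708, -0.706, -0.001, 0.001]
contact_force: [-0.1, 0.1, 0.2]
gripper_width: 60.1
grasp_force: 0.0
```

{"method": "send_rows", "body": {"series": [[[0,0,0],[0,0,0],30],[[0,0,0],[0,0,0],30],[[0,0,0],[0,0,0],30],[[0,0,0],[0,0,0],30],[[0,0,0],[0,0,0],30],[[0,0,0],[0,0,0],30]]}}

```text
clock: 3.35
position: [517.4, 58.6, 4.7]
ee_rot: [0.707, -0.707, 0.0, -0.0]
contact_force: [1.1, -0.3, -0.3]
gripper_width: 30.2
grasp_force: 0.0
```

{"method": "send_rows", "body": {"series": [[[0,0,-20],[0,0,0],30],[[0,0,-30],[0,0,0],30],[[0,0,-30],[0,0,0],30],[[0,0,0],[0,0,0],30]]}}

```text
clock: 3.75
position: [520.5, 59.6, 88.8]
ee_rot: [0.708, -0.706, 0.002, -0.004]
contact_force: [0.2, 0.9, 0.0]
gripper_width: 29.8
grasp_force: 0.0
```

```bash
python3 -c "
from h import *
go(460,304,84,0)
cv2.imwrite('pics/s2.png',get_image('side')[100:280,130:390,::-1].repeat(3,0).repeat(3,1))"
```

```text
tcp [520.5  59.6  88.8] yaw -179.9 shift [-244.5   60.1    5. ] tilt [-0.009  0.003 -0.   ] turn z 0.002 W 29.8 F 0.0 [0.2 0.9 0. ] t 3.75 q6 -0.42
```

View pics/s2.png

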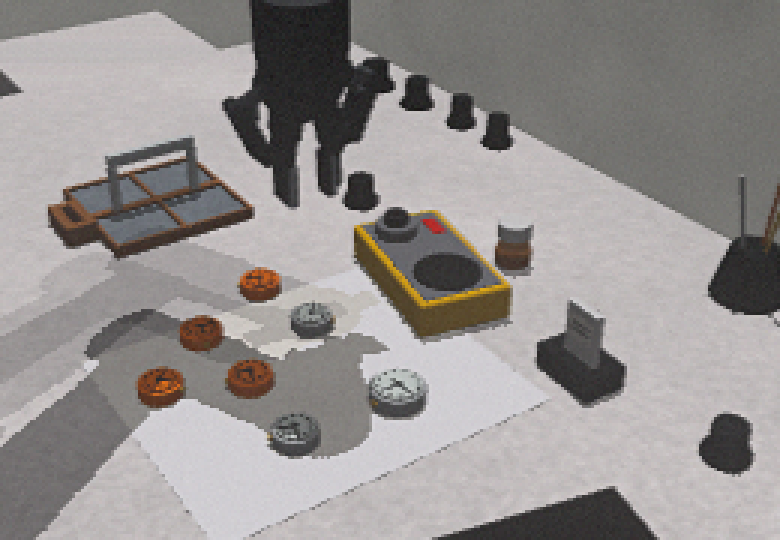

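The grasp missed, and watch A is still at crop (313,317) without having moved. I'll check where the TCP projects and compare it with where the fingertips appear.

```bash
python3 -c "
from h import *
s=monitor.read_state();p=s['position'];print(p)
print('side tcp crop',(proj('side',p)-[130,100])*3, 'top tcp',proj('top',p))
print('watch top in side',(proj('side',[517,58,15])-[130,100])*3)
o=lambda n:-camera_info(n)['R'].T@camera_info(n)['t']
print(o('top'),o('side'))
im=get_image('top');cv2.imwrite('pics/t2.png',cv2.resize(im[130:320,80:350,::-1],None,fx=2.9,fy=2.9,interpolation=2))
"
```

```text
[518.77134625  59.14833023  86.65166688]
side tcp crop [308.00373653 239.02939199] top tcp [240.74929291 219.80028814]
watch top in side [309.65550675 310.77121094]
[ 356.68185732   37.35695642 1001.33178746] [ 115.87069512 -649.51156513  548.82672007]
```

View pics/t2.png

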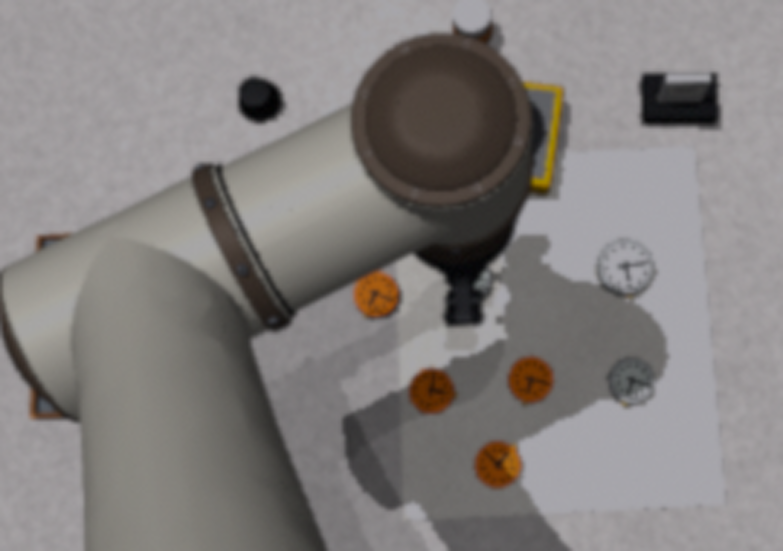

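```bash
python3 -c "
from h import *
for z in (87,100,110,120,130,140): print(z,proj('side',[519,59,z]).round(1),'s1',proj('side',[515.4,62,z]).round(1),'top -x finger',proj('top',[489,59,z]).round(1))
print('tips s2',(310/3+130,198/3+100),'s1',(300/3+130,87/3+130),'top',(462/2.9+80,322/2.9+130))
go(517,58,4,0)"
```

```text
87 [232.8 179.6] s1 [231.  179.5] top -x finger [241.4 233. ]
100 [232.6 175.1] s1 [230.8 175. ] top -x finger [241.2 232.2]
110 [232.5 171.6] s1 [230.6 171.5] top -x finger [241.1 231.5]
120 [232.3 168.1] s1 [230.5 168. ] top -x finger [240.9 230.8]
130 [232.2 164.5] s1 [230.3 164.4] top -x finger [240.8 230.1]
140 [232.1 160.9] s1 [230.2 160.8] top -x finger [240.6 229.4]
tips s2 (233.33333333333331, 166.0) s1 (230.0, 159.0) top (239.31034482758622, 241.0344827586207)
tcp [517.5  58.7  85.1] yaw -180.0 shift [ 0.8  0.6 81.1] tilt [-0.001  0.001  0.   ] turn z 0.001 W 30.0 F 0.0 [-0.3  0.6  0.6] t 3.85 q6 -0.42
```

```bash
cat >> h.py <<'E'
def tri(pt,ps):
    A=[];B=[]
    for cam,p in(("top",pt),("side",ps)):
        a=ray(cam,*p,0);b=ray(cam,*p,100);d=(b-a)/np.linalg.norm(b-a);P=np.eye(3)-np.outer(d,d);A.append(P);B.append(P@a)
    X=np.linalg.solve(sum(A),sum(B));return X,proj("top",X)-pt,proj("side",X)-ps
E
python3 - <<'E'
from h import *
cv2.imwrite('pics/s3.png',cv2.resize(get_image('side')[90:200,180:300,::-1],None,fx=5,fy=5,interpolation=2))
cv2.imwrite('pics/t3.png',cv2.resize(get_image('top')[190:290,190:310,::-1],None,fx=5,fy=5,interpolation=2))
print(*tri(np.array((239.3,241)),np.array((227.3,168.3))))
go(517,58,4,0)
E
```

```text
[482.46165962  55.4191543  128.6232363 ] [ 3.30450274 -7.81567221] [-7.24699906  1.13595888]
tcp [516.4  58.3  83.6] yaw -180.0 shift [ 0.2 -0.7 79.6] tilt [ 0.002 -0.    -0.   ] turn z 0.001 W 29.6 F 0.0 [-0.3  0.6 -0.3] t 3.95 q6 -0.42
```

View pics/s3.png

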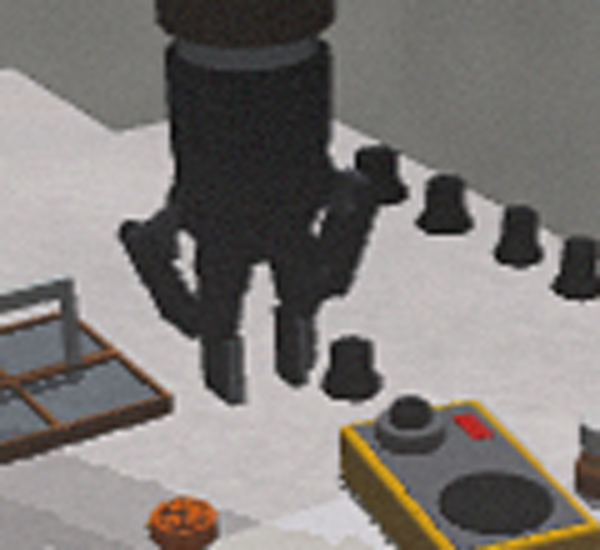

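View pics/t3.png

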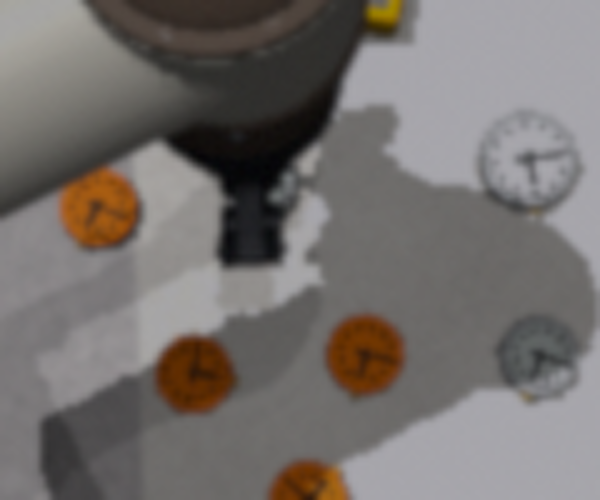

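Run:
```python
from h import *
g=cv2.cvtColor(cv2.imread("pics/side0.png"),cv2.COLOR_BGR2GRAY)
print("start tcp proj",proj("side",[249,573,193.4]), "z+40",proj("side",[249,573,233]))
for r in range(60,100,2): print(r,"".join("#" if v<45 else "." for v in g[r,35:85]))
for z in (150,250,350,400,450): print("wrist axis top",z,proj("top",[516,58,z]).round(1))
```

```text
start tcp proj [ 69.95665398 104.81024033] z+40 [66.49502329 91.96524643]
60 ####.################################.#...........
62 #.##.###.############################.............
64 ###.##..#############################.............
66 ###..#.##..###########################.#..........
68 ###.##################################..#.........
70 .###.#.#..###########################..##.........
72 ##.#.##.#################################.........
74 ########.#...#######################....##........
76 ####..###############################..#.##.......
78 #.#####.#############################.....#.......
80 ###########.#.############..###########....#......
82 ##.###.#..#.....##..#######..#########.....#......
84 ####..####..###.###########..##########.#..##.....
86 ##..##..#.####.#####.#########.....#..#.#.........
88 #..###.#####.#.##...#.######..#.#.###.##.###.#....
90 ##..##..##.########..########.####.#.#...#..#.....
92 #.###.####.#.###..###.##......#.#.....#.#....##...
94 ###..##..#######....#.#...##..#..#.##...#.##.##...
96 ##########..#.#.#..######..####.###########....#..
98 #..##.#..#..##.##..##.#####.##..#............#....
wrist axis top 150 [240.4 215.8]
wrist axis top 250 [238.7 205.9]
wrist axis top 350 [236.4 193.2]
wrist axis top 400 [235.1 185.3]
wrist axis top 450 [233.5 176. ]
```

The fingertips sit about 35–40 mm farther back than the reported TCP in both views, so the tool offset is wrong while x and y look right. The first grasp therefore closed above the watch. I'll descend with that offset, watching the force.

{"method": "send_rows", "body": {"series": [[[0,0,30],[0,0,0],60],[[0,0,30],[0,0,0],60],[[0,0,20],[0,0,0],60],[[0,0,10],[0,0,0],60],[[0,0,5],[0,0,0],60],[[0,0,5],[0,0,0],60],[[0,0,4],[0,0,0],60],[[0,0,0],[0,0,0],60]]}}

```text
clock: 4.75
position: [517.4, 58.6, -19.4]
ee_rot: [0.707, -0.707, 0.0, -0.0]
contact_force: [-1.0, 1.0, -0.1]
gripper_width: 59.9
grasp_force: 0.0
```

Run:
```python
from h import *
go(517,58,-20,0)
g=cv2.cvtColor(get_image("side"),cv2.COLOR_RGB2GRAY)
for r in range(185,220): print(r,"".join("#" if v<50 else "+" if v<90 else "." for v in g[r,210:258]))
print(proj("side",[492,58,0]),proj("side",[542,58,0]),proj("side",[517,58,0]))
```

```text
tcp [517.4  58.6 -19.4] yaw -179.9 shift [0.6 0.4 0.6] tilt [-0.  0. -0.] turn z 0.001 W 59.9 F 0.0 [-1.   1.  -0.1] t 4.75 q6 -0.42
185 ######++##########.............########+++++++..
186 #################+.............########++++++++.
187 ################+..............####++#+.+++++++.
188 ###############+...............####++#..++++++++
189 ###############................#####+#....++++++
190 ###############................#####+#....++++++
191 +#############+................####++#.....+++++
192 .+############.................####++#......++++
193 ..+###########.................#####+#.......+++
194 +.++##########.................+###++#........++
195 ++..+++#####+++................+####+#........++
196 ++++++++####+++.................####+..........+
197 +++++++####++++..................###+...........
198 .++++++#####+++...................##............
199 ..+++++#####+++.................................
200 ...+++++####+++.................................
201 .......+####+++.........+.......................
202 ........####+++.........+.......................
203 .........
[... 271 characters left out ...]
..+++++++++++++++................
209 .................++++++++++++++.................
210 ..................+++++++++++++.................
211 ....++..........+.+++++++++++...................
212 .+++++++++++..++++++++++++.++...................
213 ++++++++++++++++++++++.+++++....................
214 .++++++++..+++++++++++++++++....................
215 ..+++++++.......................................
216 ...+++++........................................
217 ....+...........................................
218 ................................................
219 ................................................
[225.24798211 211.25333078] [241.3645797  205.40029994] [233.40206667 208.29202905]
```

{"method": "send_rows", "body": {"series": [[[0,0,4],[0,0,0],60],[[0,0,4],[0,0,0],60],[[0,0,0],[0,0,0],30],[[0,0,0],[0,0,0],30],[[0,0,0],[0,0,0],30],[[0,0,0],[0,0,0],30],[[0,0,0],[0,0,0],30],[[0,0,0],[0,0,0],30]]}}

```text
clock: 5.6
position: [517.3, 58.5, -27.0]
ee_rot: [0.708, -0.707, 0.0, -0.0]
contact_force: [-2.6, -0.0, 5.2]
gripper_width: 33.2
grasp_force: 59.4
```

Run:
```python
from h import *
go(517,58,-20,0)
g=cv2.cvtColor(get_image("side"),cv2.COLOR_RGB2GRAY)
for r in range(195,220): print(r,"".join("#" if v<50 else "+" if v<90 else "." for v in g[r,210:258]))
```

```text
tcp [517.3  58.5 -27. ] yaw -179.9 shift [ 0.5  0.3 -7. ] tilt [-0. -0. -0.] turn z 0.001 W 33.2 F 59.4 [-2.6 -0.   5.2] t 5.6 q6 -0.42
195 ++..+++###########+........####++#............++
196 ++++++..##########+........####++#.............+
197 ++++++++++########+........#####+#..............
198 .+++++++++++####+++........#####+#..............
199 ..+++++++++.####+++........####++#..............
200 ...+++++....+####+++.......####+++..............
201 ............+####+++....+..+####+...............
202 ............+####+++.......++###+...............
203 ............+####+++...+++++++##+...............
204 ............+####++++++#+++++++.................
205 .............+###++++++++++++++...+++.+.........
206 ..............+##+++++++++++++++..+++...........
207 ...............+#++++++++++++++++...............
208 .................+++++++++++++++................
209 ................+++++++++++++++.................
210 ..............++++++++++++++++..................
211 .....+++++....+++.+++++++++++...................
212 .++++++++++++++++++++++++++++...................
213 .+++++++++++++++++++++++++++....................
214 ..+++++++++++...+++++++++++.....................
215 ...+++++++++........+...........................
216 ....++++........................................
217 ................................................
218 ................................................
219 ................................................
```

{"method": "send_rows", "body": {"series": [[[0,0,-5],[0,0,0],30],[[0,0,-10],[0,0,0],30],[[0,0,-20],[0,0,0],30],[[0,0,-30],[0,0,0],30],[[0,0,-25],[0,0,0],30],[[0,0,0],[0,0,0],30],[[0,0,0],[0,0,0],30]]}}

```text
clock: 6.35
position: [517.4, 58.8, 63.2]
ee_rot: [0.707, -0.707, 0.0, -0.001]
contact_force: [-0.2, -0.6, -1.8]
gripper_width: 33.2
grasp_force: 59.7
```

Run:
```python
from h import *
go(460,304,60,0)
im=get_image("side")
cv2.imwrite('pics/s4.png',cv2.resize(im[90:220,180:300,::-1],None,fx=4.6,fy=4.6,interpolation=2))
```

```text
tcp [517.4  58.8  63.2] yaw -180.0 shift [-245.3   57.3    3.4] tilt [-0.001  0.001 -0.   ] turn z 0.001 W 33.2 F 59.7 [-0.2 -0.6 -1.8] t 6.35 q6 -0.42
```

View pics/s4.png

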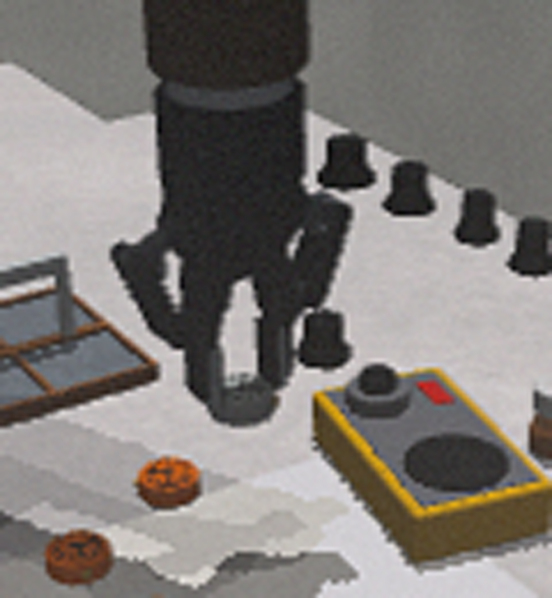

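The watch is held level. A 33 mm reading on a 38 mm drum means it is gripped off-centre, towards the camera, so there is probably a lateral tool offset too. I'll hover beside the tray, where both cameras see the fingers, and triangulate.

{"method": "send_rows", "body": {"series": [[[-35,8,-5],[0,0,0],30],[[-35,8,-5],[0,0,0],30],[[-35,8,-5],[0,0,0],30],[[-35,8,-5],[0,0,0],30],[[-35,8,0],[0,0,0],30],[[-35,8,0],[0,0,0],30],[[-35,9,0],[0,0,0],30],[[0,0,0],[0,0,0],30]]}}

```text
clock: 7.2
position: [459.1, 306.7, 81.1]
ee_rot: [0.709, -0.705, 0.0, 0.001]
contact_force: [0.3, -0.2, -0.8]
gripper_width: 33.3
grasp_force: 59.7
```

Run:
```python
from h import *
go(460,304,60,0)
a=get_image("side");b=get_image("top");s=monitor.read_state()["position"]
ps=proj("side",s);pt=proj("top",s);print(ps,pt)
cv2.imwrite('pics/side5.png',a[:,:,::-1]);cv2.imwrite('pics/top5.png',b[:,:,::-1])
x,y=ps.astype(int);A=cv2.resize(a[y-85:y+35,x-60:x+60],(400,400),interpolation=2)
x2,y2=pt.astype(int);B=cv2.resize(b[y2-60:y2+60,x2-60:x2+60],(400,400),interpolation=2)
print("org",x-60,y-85,x2-60,y2-60)
cv2.imwrite('pics/b5.png',cv2.convertScaleAbs(np.hstack([A,B])[:,:,::-1],alpha=1.6))
```

```text
tcp [459.1 306.7  81.1] yaw -179.7 shift [ 2.6 -0.9 21.1] tilt [ 0.001 -0.001  0.   ] turn z 0.005 W 33.3 F 59.7 [ 0.3 -0.2 -0.8] t 7.2 q6 -0.88
[173.1805431  153.03813311] [131.53826622 252.15469771]
org 113 68 71 192
```

View pics/b5.png

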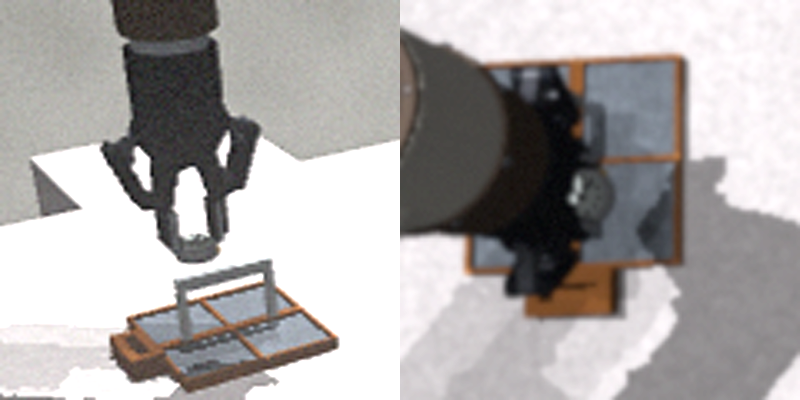

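Run:
```python
from h import *
print("dial",*tri(np.array((127.7,249.3)),np.array((171.2,140.6))))
print(proj("top",[459.1,306.7,128]),proj("side",[459.1,306.7,128]))
# finger region ascii in top
g=cv2.cvtColor(cv2.imread("pics/top5.png"),cv2.COLOR_BGR2GRAY)
for r in range(222,285,1): print(r,"".join("#" if v<40 else "+" if v<70 else "." for v in g[r,95:150]))
```

```text
dial [458.9490363  300.39669775 122.16619942] [-0.33136945  0.91577586] [ 0.70484875 -0.07909067]
[123.53990511 250.00510029] [170.86180708 137.92311682]
222 +++++##########################+++.....................
223 +++++##########################++++++..................
224 ++++++#########################+++++++.................
225 ++++++#########################+++++++.................
226 ++++++#########################+++++++.................
227 ++++++#########################+++++++.................
228 ++++++########################++++++++.................
229 ++++++########################++++++#+.................
230 ++++++######################++++++++#++................
231 +++++++#####################+++++++++++................
232 +++++++######################++++++++++++..............
233 +++++++########################+++###++.+..............
234 ++++++#########################+++###++................
235 ++++++##########################+####++..+.............
236 ++++++###############################++..++............
237 ++++++###############################++..+
[... 2133 characters left out ...]
#############+++++++++++###+............
274 .......+###################++++++++++++###+............
275 ........##################+++++++++++++###+............
276 ........##################+++++++++++++###+............
277 .......+########################+++++++###+............
278 .......+#######################++++++++###+............
279 .......+###############++++++++++++++++###+............
280 ........++++++########+++++++++++++++++###+............
281 ..............+++#####+++++++++++++++++###+............
282 ..............++++##+++++++++++++++++++##+.............
283 ..............+++++++++++++++++++++++++##+.............
284 ..............+++++++++++++++++++++++++##+.............
```

{"method": "send_rows", "body": {"series": [[[-3,0,20],[0,0,0],30],[[0,0,25],[0,0,0],30],[[0,0,25],[0,0,0],30],[[0,0,15],[0,0,0],30],[[0,0,7],[0,0,0],30],[[0,0,5],[0,0,0],30],[[0,0,0],[0,0,0],30],[[0,0,0],[0,0,0],30]]}}

```text
clock: 8.1
position: [460.6, 306.7, -13.8]
ee_rot: [0.707, -0.707, 0.0, -0.001]
contact_force: [-0.9, -0.9, 0.0]
gripper_width: 33.1
grasp_force: 59.7
```

Run:
```python
from h import *
go(460,304,-18,0)
```

```text
tcp [460.6 306.7 -13.8] yaw -180.0 shift [2.7 0.6 4.2] tilt [-0.001  0.001 -0.   ] turn z 0.001 W 33.1 F 59.7 [-0.9 -0.9  0. ] t 8.1 q6 -0.88
```

{"method": "send_rows", "body": {"series": [[[0,0,3],[0,0,0],30],[[0,0,0],[0,0,0],30],[[0,0,0],[0,0,0],42],[[0,0,0],[0,0,0],42],[[0,0,0],[0,0,0],42]]}}

```text
clock: 8.6
position: [460.2, 306.7, -17.2]
ee_rot: [0.708, -0.707, 0.0, -0.0]
contact_force: [0.1, 0.1, -0.7]
gripper_width: 41.9
grasp_force: 0.0
```

Run:
```python
from h import *
go(460,304,-18,0)
```

```text
tcp [460.2 306.7 -17.2] yaw -179.9 shift [2.7 0.2 0.8] tilt [-0.  0. -0.] turn z 0.001 W 41.9 F 0.0 [ 0.1  0.1 -0.7] t 8.6 q6 -0.88
```

{"method": "send_rows", "body": {"series": [[[0,0,-10],[0,0,0],44],[[0,0,-25],[0,0,0],44],[[0,0,-30],[0,0,0],30],[[0,0,-30],[0,0,0],0],[[0,0,0],[0,0,0],0],[[0,0,0],[0,0,0],0],[[0,0,0],[0,0,0],0],[[0,0,0],[0,0,0],0]]}}

```text
clock: 9.4
position: [459.5, 305.9, 76.5]
ee_rot: [0.707, -0.707, 0.0, 0.001]
contact_force: [-0.1, -0.1, 0.6]
gripper_width: -0.0
grasp_force: 0.0
```

Run:
```python
from h import *
go(460,304,80,0)
a=get_image("side");b=get_image("top");s=monitor.read_state()["position"]
cv2.imwrite('pics/side6.png',a[:,:,::-1]);cv2.imwrite('pics/top6.png',b[:,:,::-1])
ps=proj("side",s);pt=proj("top",s);print(ps,pt)
for im,(x,y),(u,v) in((a,ps,(22,48)),(b,pt,(25,25))):
    g=cv2.cvtColor(im,cv2.COLOR_RGB2GRAY);x,y=int(x),int(y)
    for r in range(y-v,y+18): print(r,"".join("#" if k<32 else "+" if k<60 else "-" if k<100 else "." for k in g[r,x-u:x+22]))
    print("x0",x-u)
```

```text
tcp [459.5 305.9  76.5] yaw -180.0 shift [ 1.9 -0.5 -3.5] tilt [ 0.002 -0.002  0.   ] turn z 0.001 W -0.0 F 0.0 [-0.1 -0.1  0.6] t 9.4 q6 -0.88
[173.21770599 154.01860144] [130.93409663 252.10391729]
106 .-+#+++++++#+++++#++++++++++#+#-............
107 .-#+#+##+#+++++++++++#+++++++++++--.........
108 .++++++++++++#+#++#++++++++++#+++++-........
109 .-+++++#+++++#++#+++++##+++++++++++++-......
110 .-++++++#+++++#+++++++++++++#++++++++++.....
111 .-++++##++++#++#+#+++++#++#++-+++++++++.....
112 .++++++++#+#+++#++++#+++#++#+.+++++++#-.....
113 +++++++++++++++++#++++++++++..#+++++++......
114 ++++-+##++#++++++++++#+#+++-.-#+++++#-......
115 +++-..+#+++++##++++++++++++..++++++++.......
116 ++++...+#+++++#+++++++++++..++++++++-.......
117 ++++-...+#++#++++++++++++-.-++++++++........
118 +++++....+#+#++++++++++++-.++++++++-........
119 +++++.....-+++++++++++++++++++++++-.........
120 ++++.......#++++++++++++++++++++++..........
121 +++++......+#+++++++#+++++++++++#-..........
122 +#+#++-....-#++++++++++++++++++++...........
123 .-#++#+-....#+++++++++++++++++++-...........
124 ..-+++++-...-#
[... 3883 characters left out ...]
.........--++++++
257 ###################+++++-.............--+++++++
258 ####################+++#+-............-++++++++
259 #####################+##+-...........--++#+++++
260 #########################+-........---+++++++++
261 #########################++--..------++++++++++
262 #########################++---------+++++++++++
263 #####################++++++------++++++---+++++
264 ###################+++--++----------------+++++
265 ##################+++----------------------++++
266 ##################+++-------------++-------++++
267 #################++++----------------------++++
268 +################+++++---------------------++++
269 +###############++++++---------------------++++
x0 105
```

Run:
```python
from h import *
for a in ((130.5,249.5),(130,250),(131,251.5)):
  for b in ((171.5,143),(172.5,143.5)):
    X,e,f=tri(np.array(a),np.array(b));print(X.round(1),e.round(1),f.round(1))
print("watchA in tray",ray("top",137,254,23).round(1))
```

```text
[458.2 296.4 116.4] [-0.4  1.2] [ 1.  -0.1]
[459.7 296.6 114.2] [-0.2  0.6] [ 0.5 -0.1]
[457.9 297.3 116. ] [-0.3  0.9] [ 0.7 -0.1]
[459.4 297.5 113.8] [-0.1  0.3] [ 0.3 -0. ]
[455.5 294.3 117.6] [-0.1  0.4] [ 0.3 -0. ]
[457.  294.5 115.4] [ 0.1 -0.2] [-0.1  0. ]
watchA in tray [460.5 307.3  23. ]
```

{"method": "send_rows", "body": {"series": [[[46,4,0],[0,0,0],60],[[47,4,0],[0,0,0],60],[[47,4,0],[0,0,0],60],[[47,4,0],[0,0,0],60],[[47,4,0],[0,0,0],60],[[47,4,0],[0,0,0],60],[[47,4,0],[0,0,0],60],[[46,4,0],[0,0,0],60]]}}

```text
clock: 10.3
position: [427.8, -69.3, 77.4]
ee_rot: [0.708, -0.707, -0.0, 0.0]
contact_force: [1.0, 0.2, -0.2]
gripper_width: 60.1
grasp_force: 0.0
```

{"method": "send_rows", "body": {"series": [[[0,0,0],[0,0,-0.143],60],[[0,0,0],[0,0,-0.143],60],[[0,0,0],[0,0,-0.143],60],[[0,0,0],[0,0,-0.143],60],[[0,0,0],[0,0,-0.143],60],[[0,0,0],[0,0,-0.143],60],[[0,0,0],[0,0,-0.143],60]]}}

```text
clock: 11.0
position: [428.2, -67.6, 77.1]
ee_rot: [0.961, -0.278, -0.0, 0.0]
contact_force: [0.4, -0.4, -0.1]
gripper_width: 59.8
grasp_force: 0.0
```

{"method": "send_rows", "body": {"series": [[[0,0,0],[0,0,-0.143],60],[[0,0,0],[0,0,-0.143],60],[[0,0,0],[0,0,-0.143],60],[[0,0,0],[0,0,-0.143],60],[[0,0,0],[0,0,0],60],[[0,0,0],[0,0,0],60]]}}

```text
clock: 11.6
position: [428.3, -67.6, 77.3]
ee_rot: [1.0, 0.0, -0.0, 0.0]
contact_force: [0.1, 0.4, 0.3]
gripper_width: 59.7
grasp_force: 0.0
```

```bash
cat > w.py <<'E'
from h import *
def watches(im):
    """white round dials on top image: bright low-sat blobs via circle Hough (upsampled)"""
    out=[];k=5
    x0,y0,x1,y1=80,195,345,310
    b=cv2.resize(im[y0:y1,x0:x1],None,fx=k,fy=k,interpolation=cv2.INTER_CUBIC);g=cv2.GaussianBlur(cv2.cvtColor(b,cv2.COLOR_RGB2GRAY),(7,7),2)
    h=cv2.cvtColor(b,cv2.COLOR_RGB2HSV)
    C=cv2.HoughCircles(g,cv2.HOUGH_GRADIENT,1.5,70,param1=80,param2=30,minRadius=33,maxRadius=56)
    for x,y,r in (C[0] if C is not None else []):
        s=np.median(h[int(y)-10:int(y)+10,int(x)-10:int(x)+10,1])
        if s<70: 
            u,v=(x-2)/k+x0,(y-2)/k+y0; out.append((u,v,r/k,ray("top",u,v,15)[:2].round(1)))
    return out
E
python3 - <<'E'
from w import *
im0=cv2.imread("pics/top0.png")[:,:,::-1]
for o in watches(im0):print(o)
im=get_image("top");cv2.imwrite("pics/top7.png",im[:,:,::-1]);print("now")
for o in watches(im):print(o)
go(427,-68,-10,90)
E
```

```text
now
(np.float32(136.75), np.float32(253.85), np.float32(8.16), array([461.7, 310.1]))
tcp [428.3 -67.6  77.3] yaw -90.0 shift [-1.3  0.4 87.3] tilt [ 0.     0.001 -0.   ] turn z 0.001 W 60.1 F 0.0 [0.7 0.7 0.3] t 11.65 q6 1.35
```

{"method": "send_rows", "body": {"series": [[[-1,0,25],[0,0,0],60],[[0,0,30],[0,0,0],60],[[0,0,25],[0,0,0],60],[[0,0,15],[0,0,0],60],[[0,0,7],[0,0,0],60],[[0,0,3],[0,0,0],60],[[0,0,0],[0,0,0],30],[[0,0,0],[0,0,0],30]]}}

```text
clock: 12.45
position: [428.1, -67.4, -26.5]
ee_rot: [1.0, 0.002, 0.001, -0.0]
contact_force: [-1.6, 1.9, 7.5]
gripper_width: 33.6
grasp_force: 59.4
```

{"method": "send_rows", "body": {"series": [[[0,0,0],[0,0,0],30],[[0,0,0],[0,0,0],30],[[0,0,0],[0,0,0],30],[[0,0,0],[0,0,0],30],[[0,0,0],[0,0,0],30]]}}

```text
clock: 12.95
position: [430.0, -66.6, -24.6]
ee_rot: [1.0, 0.002, 0.003, -0.001]
contact_force: [-4.3, 5.0, 19.6]
gripper_width: 30.7
grasp_force: 37.6
```

Run:
```python
from h import *
go(427,-68,-28,90)
a=get_image("side");cv2.imwrite("pics/side8.png",a[:,:,::-1])
x,y=proj("side",[427,-68,8]).astype(int);g=cv2.cvtColor(a,cv2.COLOR_RGB2GRAY)
for r in range(y-18,y+14): print(r,"".join("#" if k<32 else "+" if k<60 else "-" if k<100 else "." for k in g[r,x-22:x+22]))
```

```text
tcp [430.  -66.6 -24.6] yaw -89.8 shift [-3.   1.3  3.4] tilt [-0.001 -0.006  0.   ] turn z 0.004 W 30.7 F 37.6 [-4.3  5.  19.6] t 12.95 q6 1.35
225 .----...--.-----+++++++++-...+++++++++++-...
226 .-.+-.--.+.--.-++++++++++...-+++++++++++-...
227 ---...-++--..--++++++++++...++++++++++++....
228 .+----...-----+++++++++++...+++++++++++-....
229 .+++-------+---++++++++++++++++++++++++.....
230 .--++----------++++++++++++++++++++++++.....
231 ..--+++--------+++++++++++++++++++++++-.....
232 ....---+-----..+++++++++++++++++++++++......
233 ...............+++++++++++++++++++++#+......
234 ...............++++++++++++++++++++.........
235 ...............++++++++-+++++++++...........
236 ...............-+++++++--+++++++............
237 ..............-.++++--+--+++++++............
238 -...........-----+----+---++++++............
239 -----....--------+----+--+++++++............
240 -----------------+-++++--+++++++............
241 --------------------------++++++............
242 ------------------+-------++++++............
243 ..------------------------++++++............
244 ....------..--------------++++++............
245 .....------..----------+--+++++.............
246 .....----------------------+--..............
247 .....-------------------------..............
248 ......-------------------------.............
249 .......------------------------.............
250 ........-----------------------.............
251 ..........---------------------.............
252 ............-------------------.............
253 .............-.-------------------....-.....
254 ..............----.----------------.........
255 ............................--------........
256 ............................--------........
```

The fingers are riding on the watch's rim: the width is shrinking and there is an upward force. The tips are still too high, so I'll open and go deeper.

{"method": "send_rows", "body": {"series": [[[0,0,0],[0,0,0],62],[[0,0,0],[0,0,0],62],[[0,0,0],[0,0,0],62],[[0,0,0],[0,0,0],62],[[0,0,-15],[0,0,0],62],[[0,0,0],[0,0,0],62]]}}

```text
clock: 13.6
position: [428.6, -67.4, -11.6]
ee_rot: [1.0, 0.002, 0.001, -0.0]
contact_force: [1.1, 0.2, -0.9]
gripper_width: 62.1
grasp_force: 0.0
```

Run:
```python
from h import *
go(427,-68,-36,90)
a=get_image("side");cv2.imwrite("pics/side9.png",a[:,:,::-1])
x,y=proj("side",[427,-68,8]).astype(int);g=cv2.cvtColor(a,cv2.COLOR_RGB2GRAY)
for r in range(y-22,y+14): print(r,"".join("#" if k<32 else "+" if k<60 else "-" if k<100 else "." for k in g[r,x-30:x+22]))
print(x-30, "pred watch ctr top",proj("side",[427,-68,15]), "tcp x,y at z15",proj("side",[429,-67,15]))
```

```text
tcp [428.6 -67.4 -11.6] yaw -89.8 shift [-1.6  0.6 24.4] tilt [-0.    -0.003 -0.   ] turn z 0.004 W 62.1 F 0.0 [ 1.1  0.2 -0.9] t 13.6 q6 1.35
221 .............-....-++++++++-.#+++++-..++++++++++++..
222 ...........-...----++++++++-...++++...++++++++++++..
223 ...........---+++--++++++++-....+++...++++++++++++..
224 ..........---...--.++++++++-....+++-..++++++++++++..
225 ..........-.-...--.+++++++++....-++-..+++++++++++-..
226 .........-.-----.+-++++++++-.....++++-+++++++++++-..
227 ........---..-++----+++++#+......++++++++++++++++-..
228 .........++---...--+++++.........#+++++++++++++++-..
229 .........-+--------++++-.........-+++++++++++++++-..
230 .........-+-+-+--------..........-+++++++++++++++-..
231 ..........--++--------............++++++++++++++....
232 ............---------.............++++++++++-.......
233 ..................................--+++++++.........
234 --................................--+++++++.........
235 ---...............................--+++++++.........
236 -----............................---+++++++.........
237 ..-----..............----.-+--....---++++
[... 486 characters left out ...]
------------------------..............
247 .............-------------------------..............
248 ..............-----------------------...............
249 ...............-----------------------..............
250 ................-----------------------.............
251 ..................---------------------.............
252 ....................---------------------...........
253 .....................---------------------...-......
254 ......................----.---------------..........
255 ..................................--------..........
256 ....................................----.......-....
197 pred watch ctr top [227.5920184 240.8556043] tcp x,y at z15 [228.13041799 240.31536248]
```

{"method": "send_rows", "body": {"series": [[[0,-10,-40],[0,0,0],62],[[0,-45,-20],[0,0,0],62],[[0,-45,0],[0,0,0],62],[[0,-45,0],[0,0,0],62],[[0,-30,0],[0,0,0],62],[[0,0,0],[0,0,0],62]]}}

```text
clock: 14.25
position: [427.5, 110.5, 47.2]
ee_rot: [1.0, 0.004, 0.0, -0.0]
contact_force: [-0.1, 0.1, -0.6]
gripper_width: 62.2
grasp_force: 0.0
```

```bash
cat > w.py <<'E'
from h import *
def watch(im,u,v,R=24,z=15,k=6,rr=(7.2,11.5),p2=18):
    """strongest circle near pixel u,v of the top image"""
    x0,y0=int(u)-R,int(v)-R
    b=cv2.resize(im[y0:y0+2*R,x0:x0+2*R],None,fx=k,fy=k,interpolation=cv2.INTER_CUBIC)
    g=cv2.GaussianBlur(cv2.cvtColor(b,cv2.COLOR_RGB2GRAY),(0,0),3)
    C=cv2.HoughCircles(g,cv2.HOUGH_GRADIENT,1,60,param1=50,param2=p2,minRadius=int(rr[0]*k),maxRadius=int(rr[1]*k))
    if C is None: return None
    return [((c[0]+.5)/k-.5+x0,(c[1]+.5)/k-.5+y0,c[2]/k,ray("top",(c[0]+.5)/k-.5+x0,(c[1]+.5)/k-.5+y0,z)[:2].round(1)) for c in C[0][:3]]
E
python3 - <<'E'
from w import *
im0=cv2.imread("pics/top0.png")[:,:,::-1]
im=get_image("top");cv2.imwrite("pics/top10.png",im[:,:,::-1])
for n,(u,v) in dict(A=(242,226),B=(298,261),L=(296,222)).items():
    print(n,"then",watch(im0,u,v),"now",watch(im,u,v))
g=cv2.cvtColor(im,cv2.COLOR_RGB2GRAY)
for r in range(248,285): print(r,"".join("%4d"%k for k in g[r,284:314]))
go(427,-68,60,90)
E
```

```text
A then None now None
B then None now None
L then None now None
248  165 164 164 164 164 164 164 165 164 165 164 164 164 164 165 164 164 164 163 165 164 164 164 164 164 163 164 164 165 164
249  165 164 164 164 164 163 165 164 164 165 164 165 164 164 165 164 164 164 164 164 164 165 164 164 164 164 164 164 164 165
250  164 164 165 164 164 164 164 164 165 164 164 164 162 164 164 164 165 164 164 165 164 164 164 164 165 164 164 164 165 164
251  164 164 164 165 165 164 164 163 163 161 157 156 158 161 163 164 164 163 164 165 164 164 164 164 164 163 164 164 165 165
252  165 164 164 164 164 164 160 156 156 153 144 141 145 153 153 158 162 164 164 164 164 164 164 164 165 165 164 163 165 164
253  164 164 164 164 164 161 151 138 143 144 141 141 141 138 132 143 157 163 164 164 164 164 164 165 164 165 164 165 164 164
254  164 165 164 164 160 151 142 136 143 145 142 146 143 136 136 138 147 155 161 164 164 164 164 164 164 165 164 164 164 164
255  165 164 163 160 150 139 136 135 145 148 138 149 145 140 146 135 135 143 159 164 164 165 164 164 164 164 164 165 164 164
256  165 164 161 151 139 138 138 138 
[... 3030 characters left out ...]
4 164 165 165 164 164 164 164 164 164 164 164 164 163 165
281  122 149 161 163 165 164 164 164 165 164 164 164 165 165 164 164 165 165 164 164 164 164 164 164 164 164 164 164 164 164
282  113 133 156 164 165 164 164 164 164 163 165 164 163 164 164 164 164 164 165 164 165 164 164 164 164 164 164 164 164 164
283  108 123 149 162 165 164 164 164 165 165 164 164 163 164 165 164 165 164 165 164 164 165 164 164 164 164 164 164 164 164
284  108 114 134 157 164 164 163 163 164 164 164 164 164 164 164 164 164 164 164 164 164 164 164 164 164 164 164 164 164 164
tcp [426.6 108.8  46.9] yaw -89.6 shift [ -0.7 176.8 -13. ] tilt [0.    0.001 0.   ] turn z 0.006 W 62.4 F 0.0 [-0.1 -0.1  0.4] t 14.3 q6 0.96
```

```bash
cat > w.py <<'E'
from h import *
def blob(im,u,v,R=18,z=15):
    """watch on the uniform paper: pixels that differ from the paper grey"""
    g=cv2.cvtColor(im,cv2.COLOR_RGB2GRAY).astype(int)[int(v)-R:int(v)+R,int(u)-R:int(u)+R]
    m=(abs(g-np.median(g))>10).astype(np.uint8)
    c=max(cv2.findContours(m,0,1)[0],key=cv2.contourArea);(x,y),r=cv2.minEnclosingCircle(c)
    M=cv2.moments(m*0+cv2.drawContours(m*0,[c],0,1,-1));x,y=M["m10"]/M["m00"],M["m01"]/M["m00"]
    x+=int(u)-R;y+=int(v)-R;return round(x,1),round(y,1),round(r,1),ray("top",x,y,z/2)[:2].round(1)
E
python3 - <<'E'
from w import *
im0=cv2.imread("pics/top0.png")[:,:,::-1];im=cv2.imread("pics/top10.png")[:,:,::-1]
for n,(u,v) in dict(A=(242,226),B=(297,261),L=(296,222)).items():
    print(n,"then",blob(im0,u,v),"now",blob(im,u,v))
E
```

```text
A then (241.9, 226.1, 9.1, array([517.2,  58.9])) now (227.4, 237.4, 9.4, array([491.5,  94.8]))
B then (297.2, 261.4, 9.3, array([426.3, -68.4])) now (294.7, 260.8, 9.3, array([428.1, -62.7]))
L then (295.2, 222.5, 11.1, array([519.9, -70.5])) now (295.3, 222.5, 11.1, array([519.9, -70.6]))
```

{"method": "send_rows", "body": {"series": [[[1,40,0],[0,0,0.006],62],[[0,45,0],[0,0,0],62],[[0,45,0],[0,0,0],62],[[0,42,20],[0,0,0],62],[[0,0,30],[0,0,0],62],[[0,0,18],[0,0,0],62],[[0,0,8],[0,0,0],62],[[0,0,0],[0,0,0],62]]}}

```text
clock: 15.1
position: [426.3, -65.4, -29.6]
ee_rot: [1.0, -0.002, -0.002, 0.0]
contact_force: [-0.2, 0.3, 0.1]
gripper_width: 62.0
grasp_force: 0.0
```

Run:
```python
from h import *
go(428,-63,-33,90)
```

```text
tcp [426.3 -65.4 -29.6] yaw -90.2 shift [ 1.7 -2.4  3.4] tilt [ 0.001  0.003 -0.   ] turn z -0.004 W 62.0 F 0.0 [-0.2  0.3  0.1] t 15.1 q6 1.34
```

{"method": "send_rows", "body": {"series": [[[1.5,-1.5,4],[0,0,0],62],[[0,0,0],[0,0,0],62],[[0,0,0],[0,0,0],30],[[0,0,0],[0,0,0],30],[[0,0,0],[0,0,0],30],[[0,0,0],[0,0,0],30],[[0,0,0],[0,0,0],30],[[0,0,0],[0,0,0],30]]}}

```text
clock: 15.9
position: [429.6, -62.7, -31.4]
ee_rot: [1.0, -0.001, 0.001, -0.0]
contact_force: [-2.0, 1.7, 7.3]
gripper_width: 35.0
grasp_force: 59.0
```

{"method": "send_rows", "body": {"series": [[[0,0,0],[0,0,0],55],[[0,0,0],[0,0,0],55],[[0,0,0],[0,0,0],55],[[0,0,4],[0,0,0],55],[[0,0,3],[0,0,0],55],[[0,0,0],[0,0,0],55]]}}

```text
clock: 16.5
position: [428.6, -63.2, -40.1]
ee_rot: [1.0, -0.001, -0.001, 0.0]
contact_force: [0.3, -0.4, -0.3]
gripper_width: 55.0
grasp_force: 0.0
```

{"method": "send_rows", "body": {"series": [[[0,0,0],[0,0,0],30],[[0,0,0],[0,0,0],30],[[0,0,0],[0,0,0],30],[[0,0,0],[0,0,0],30],[[0,0,0],[0,0,0],30]]}}

```text
clock: 17.0
position: [430.6, -63.0, -37.8]
ee_rot: [1.0, -0.001, 0.001, 0.0]
contact_force: [-2.0, -0.8, 15.6]
gripper_width: 35.9
grasp_force: 62.5
```

Run:
```python
from h import *
go(428,-63,-33,90)
a=get_image("side");cv2.imwrite("pics/side11.png",a[:,:,::-1])
cv2.imwrite("pics/s11.png",cv2.resize(a[205:260,190:265,::-1],None,fx=10,fy=10,interpolation=2))
```

```text
tcp [430.6 -63.  -37.8] yaw -90.1 shift [-2.6 -0.  -4.8] tilt [ 0.    -0.003 -0.   ] turn z -0.001 W 35.9 F 62.5 [-2.  -0.8 15.6] t 17.0 q6 1.34
```

View pics/s11.png

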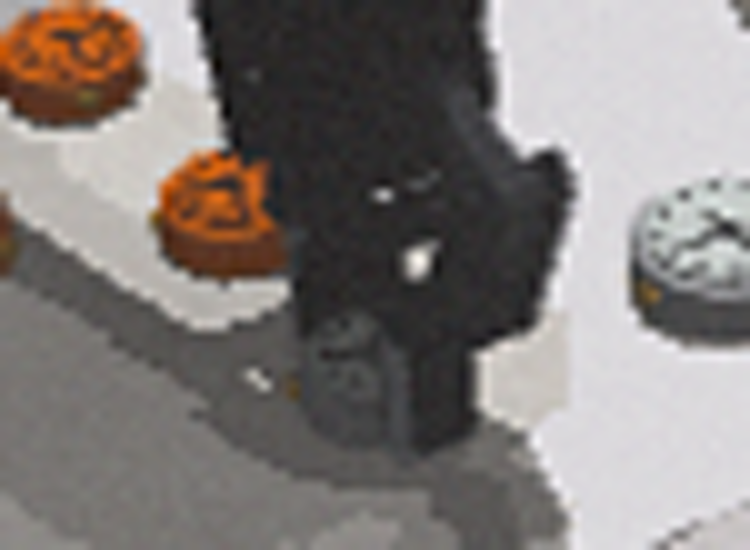

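The finger now reaches the bench beside watch B, so the tips are about 38 mm behind the reported TCP. I'll re-grip 6 mm higher so the fingers clear the ribs in the tray.

{"method": "send_rows", "body": {"series": [[[0,0,0],[0,0,0],50],[[0,0,0],[0,0,0],50],[[0,0,-6],[0,0,0],50],[[-3,0,0],[0,0,0],50],[[0,0,0],[0,0,0],30],[[0,0,0],[0,0,0],30],[[0,0,0],[0,0,0],30],[[0,0,0],[0,0,0],30]]}}

```text
clock: 17.85
position: [425.5, -63.1, -33.0]
ee_rot: [1.0, -0.001, -0.001, 0.0]
contact_force: [-1.9, 0.9, 8.3]
gripper_width: 35.0
grasp_force: 58.9
```

{"method": "send_rows", "body": {"series": [[[0,0,-10],[0,0,0],30],[[0,0,-25],[0,0,0],30],[[0,0,-30],[0,0,0],30],[[0,0,-35],[0,0,0],30],[[0,0,-10],[0,0,0],30],[[0,0,0],[0,0,0],30]]}}

```text
clock: 18.45
position: [427.2, -62.7, 78.2]
ee_rot: [1.0, -0.001, 0.002, -0.001]
contact_force: [-0.1, 0.4, -1.2]
gripper_width: 35.1
grasp_force: 59.9
```

Run:
```python
from h import *
go(460,381,80,0)
```

```text
tcp [427.2 -62.7  78.2] yaw -90.2 shift [  31.5 -443.8   -1.2] tilt [-0.001 -0.004 -0.   ] turn z 1.568 W 35.1 F 59.9 [-0.1  0.4 -1.2] t 18.45 q6 1.33
```

{"method": "send_rows", "body": {"series": [[[3,-40,0],[0,0,0],30],[[3,-45,0],[0,0,0],30],[[3,-45,0],[0,0,0],30],[[3,-45,0],[0,0,0],30],[[3,-45,0],[0,0,0],30],[[3,-45,0],[0,0,0],30],[[3,-45,0],[0,0,0],30],[[3,-45,0],[0,0,0],30]]}}

```text
clock: 19.25
position: [449.9, 292.8, 74.4]
ee_rot: [1.0, -0.001, -0.001, 0.001]
contact_force: [0.7, -0.1, -0.4]
gripper_width: 34.8
grasp_force: 60.0
```

{"method": "send_rows", "body": {"series": [[[4,-45,0],[0,0,0],30],[[4,-44,0],[0,0,0],30],[[0,0,0],[0,0,0.143],30],[[0,0,0],[0,0,0.143],30],[[0,0,0],[0,0,0.143],30],[[0,0,0],[0,0,0.143],30],[[0,0,0],[0,0,0.143],30],[[0,0,0],[0,0,0.143],30]]}}

```text
clock: 20.05
position: [458.3, 379.8, 73.9]
ee_rot: [0.907, -0.42, -0.001, 0.002]
contact_force: [0.4, -0.0, -0.2]
gripper_width: 35.1
grasp_force: 60.1
```

{"method": "send_rows", "body": {"series": [[[0,0,0],[0,0,0.143],30],[[0,0,0],[0,0,0.143],30],[[0,0,0],[0,0,0.143],30],[[0,0,0],[0,0,0.143],30],[[0,0,0],[0,0,0.143],30],[[0,0,0],[0,0,0],30],[[0,0,0],[0,0,0],30]]}}

```text
clock: 20.75
position: [458.8, 380.2, 74.9]
ee_rot: [-0.706, 0.708, -0.0, -0.001]
contact_force: [-0.5, -0.5, -0.6]
gripper_width: 34.9
grasp_force: 60.1
```

Run:
```python
from h import *
go(459.5,381.5,-25,0)
```

```text
tcp [458.8 380.2  74.9] yaw 179.9 shift [-1.6 -0.9 99.9] tilt [ 0.002 -0.002 -0.   ] turn z -0.002 W 34.9 F 60.1 [-0.5 -0.5 -0.6] t 20.75 q6 -0.97
```

{"method": "send_rows", "body": {"series": [[[-1,-1,30],[0,0,0],30],[[0,0,30],[0,0,0],30],[[0,0,20],[0,0,0],30],[[0,0,12],[0,0,0],30],[[0,0,4],[0,0,0],30],[[0,0,1.5],[0,0,0],30],[[0,0,0],[0,0,0],30],[[0,0,0],[0,0,0],30]]}}

```text
clock: 21.55
position: [460.9, 382.5, -19.9]
ee_rot: [-0.705, 0.709, 0.0, 0.001]
contact_force: [-0.4, 0.0, 0.0]
gripper_width: 35.0
grasp_force: 60.2
```

{"method": "send_rows", "body": {"series": [[[0,0,0],[0,0,0],43],[[0,0,0],[0,0,0],43],[[0,0,0],[0,0,0],43],[[0,0,-10],[0,0,0],44],[[0,0,-25],[0,0,0],44],[[0,0,-30],[0,0,0],44],[[0,0,-30],[0,0,0],44],[[0,0,0],[0,0,0],44]]}}

```text
clock: 22.35
position: [462.9, 384.6, 79.9]
ee_rot: [-0.706, 0.708, 0.0, 0.005]
contact_force: [0.3, 0.8, 1.2]
gripper_width: 43.7
grasp_force: 0.0
```

Run:
```python
from h import *
go(520,-70.5,70,90)
```

```text
tcp [462.9 384.6  79.9] yaw 179.8 shift [455.  -58.7   6.7] tilt [-0.007  0.008 -0.   ] turn z 1.567 W 43.7 F 0.0 [0.3 0.8 1.2] t 22.35 q6 -0.97
```

Run:
```python
from w import *
im=get_image("top");print(blob(im,296,222,z=17))
```

```text
(295.3, 222.5, 11.1, array([519.5, -70.5]))
```

{"method": "send_rows", "body": {"series": [[[40,-5,0],[0,0,0],70],[[46,-6,0],[0,0,0],70],[[46,-6,0],[0,0,0],70],[[46,-6,0],[0,0,0],70],[[46,-6,0],[0,0,0],70],[[46,-6,0],[0,0,0],70],[[46,-6,0],[0,0,0],70],[[46,-6,0],[0,0,0],70]]}}

```text
clock: 23.2
position: [504.8, 17.7, 73.6]
ee_rot: [-0.705, 0.709, 0.0, -0.001]
contact_force: [1.3, 0.1, -0.5]
gripper_width: 70.2
grasp_force: 0.0
```

{"method": "send_rows", "body": {"series": [[[46,-6,0],[0,0,0],70],[[46,-6,0],[0,0,0],70],[[0,0,0],[0,0,-0.143],70],[[0,0,0],[0,0,-0.143],70],[[0,0,0],[0,0,-0.143],70],[[0,0,0],[0,0,-0.143],70],[[0,0,0],[0,0,-0.143],70],[[0,0,0],[0,0,-0.143],70]]}}

```text
clock: 24.0
position: [516.3, -72.5, 73.3]
ee_rot: [0.937, -0.349, -0.001, 0.0]
contact_force: [-0.2, 0.2, -0.2]
gripper_width: 70.0
grasp_force: 0.0
```

{"method": "send_rows", "body": {"series": [[[0,0,0],[0,0,-0.143],70],[[0,0,0],[0,0,-0.143],70],[[0,0,0],[0,0,-0.143],70],[[0,0,0],[0,0,-0.143],70],[[0,0,0],[0,0,-0.143],70],[[0,0,0],[0,0,0],70],[[0,0,0],[0,0,0],70]]}}

```text
clock: 24.7
position: [516.7, -72.4, 73.6]
ee_rot: [1.0, -0.003, -0.001, 0.0]
contact_force: [-0.7, -0.3, -0.8]
gripper_width: 69.9
grasp_force: 0.0
```

Run:
```python
from w import *
go(520,-70.5,-32,90)
im=get_image("top");cv2.imwrite("pics/top12.png",im[:,:,::-1])
g=cv2.cvtColor(im,cv2.COLOR_RGB2GRAY)
for r in range(195,292,3): print(r,"".join("#" if k<32 else "+" if k<60 else "-" if k<110 else "." for k in g[r,85:170]))
```

```text
tcp [516.7 -72.4  73.6] yaw -90.3 shift [  3.4  -2.  105.6] tilt [ 0.     0.001 -0.   ] turn z -0.006 W 69.9 F 0.0 [-0.7 -0.3 -0.8] t 24.7 q6 1.39
195 ....................................................................................-
198 ...................................................................................-+
201 ...................................................................................-+
204 ...................................................................................--
207 ....................................................................................-
210 ........................----------------------------------------------+-............-
213 ........-+------------------------------------------------------------+-.............
216 ........-+-------------------...--------------------------------------+-.............
219 .......---------------------....-+++++--------------------------------+-.............
222 .......---------------------....-+++++++++----------------------------+-.............
225 .......--------------------.....-----++++++++++--
[... 1316 characters left out ...]
---------------------------------------------------------.............
273 ......-------------------------------------------+++--...............................
276 ........................-------------------------+++-................................
279 ........................---++#++-----------------+#+-................................
282 ........................----+++------------------+++-................................
285 ........................-------------------------++--................................
288 .....................................................................................
291 .....................................................................................
```

Both small watches lie in their wells, at top px (137,254) and (104,255). Now the large watch.

{"method": "send_rows", "body": {"series": [[[3,-2,25],[0,0,0],70],[[0,0,30],[0,0,0],70],[[0,0,25],[0,0,0],70],[[0,0,15],[0,0,0],70],[[0,0,7],[0,0,0],70],[[0,0,3],[0,0,0],70],[[0,0,0],[0,0,0],70],[[0,0,0],[0,0,0],70]]}}

```text
clock: 25.55
position: [520.9, -70.3, -30.1]
ee_rot: [1.0, -0.001, 0.001, -0.0]
contact_force: [0.4, 0.0, 0.5]
gripper_width: 69.6
grasp_force: 0.0
```

{"method": "send_rows", "body": {"series": [[[0,0,0],[0,0,0],38],[[0,0,0],[0,0,0],38],[[0,0,0],[0,0,0],38],[[0,0,0],[0,0,0],38],[[0,0,0],[0,0,0],38],[[0,0,0],[0,0,0],38]]}}

```text
clock: 26.15
position: [520.7, -70.4, -29.6]
ee_rot: [1.0, -0.001, 0.001, -0.0]
contact_force: [-1.8, 1.2, 5.8]
gripper_width: 43.7
grasp_force: 60.0
```

Run:
```python
from w import *
go(520,-70.5,-32,90)
```

```text
tcp [520.7 -70.4 -29.6] yaw -90.1 shift [-0.8  0.1  2.4] tilt [-0.    -0.002 -0.   ] turn z -0.002 W 43.7 F 60.0 [-1.8  1.2  5.8] t 26.15 q6 1.39
```

{"method": "send_rows", "body": {"series": [[[0,0,-10],[0,0,0],38],[[0,0,-25],[0,0,0],38],[[0,0,-35],[0,0,0],38],[[0,0,-35],[0,0,0],38],[[0,-15,-5],[0,0,0],38],[[1,-40,0],[0,0,0],38],[[2,-45,0],[0,0,0],38],[[2,-45,0],[0,0,0],38]]}}

```text
clock: 26.95
position: [524.8, 76.0, 79.1]
ee_rot: [1.0, -0.002, -0.0, -0.0]
contact_force: [0.8, 0.4, -0.8]
gripper_width: 43.3
grasp_force: 61.2
```

{"method": "send_rows", "body": {"series": [[[1,-45,0],[0,0,0],38],[[1,-45,0],[0,0,0],38],[[1,-45,0],[0,0,0],38],[[1,-45,0],[0,0,0],38],[[1,-45,0],[0,0,0],38],[[1,-4,0],[0,0,0],38],[[0,0,0],[0,0,0.143],38],[[0,0,0],[0,0,0.143],38]]}}

```text
clock: 27.75
position: [531.1, 303.8, 78.3]
ee_rot: [0.989, -0.146, -0.001, 0.001]
contact_force: [1.1, -0.8, -0.5]
gripper_width: 43.8
grasp_force: 61.3
```

{"method": "send_rows", "body": {"series": [[[0,0,0],[0,0,0.143],38],[[0,0,0],[0,0,0.143],38],[[0,0,0],[0,0,0.143],38],[[0,0,0],[0,0,0.143],38],[[0,0,0],[0,0,0.143],38],[[0,0,0],[0,0,0.143],38],[[0,0,0],[0,0,0.143],38],[[0,0,0],[0,0,0.143],38]]}}

```text
clock: 28.55
position: [531.4, 303.0, 78.5]
ee_rot: [0.752, -0.659, -0.0, 0.001]
contact_force: [-0.7, 0.3, -1.0]
gripper_width: 43.4
grasp_force: 61.3
```

{"method": "send_rows", "body": {"series": [[[0,0,0],[0,0,0.141],38],[[0,0,0],[0,0,0],38],[[0,0,0],[0,0,0],38]]}}

```text
clock: 28.85
position: [531.7, 303.2, 78.8]
ee_rot: [-0.707, 0.707, 0.0, -0.0]
contact_force: [0.1, -0.1, -1.0]
gripper_width: 43.6
grasp_force: 61.3
```

Run:
```python
from w import *
go(531.5,304,-21,0)
```

```text
tcp [531.7 303.2  78.8] yaw 180.0 shift [-0.8  0.2 99.8] tilt [ 0.001 -0.     0.   ] turn z -0.0 W 43.6 F 61.3 [ 0.1 -0.1 -1. ] t 28.85 q6 -0.78
```

{"method": "send_rows", "body": {"series": [[[0,0,30],[0,0,0],38],[[0,0,30],[0,0,0],38],[[0,0,20],[0,0,0],38],[[0,0,12],[0,0,0],38],[[0,0,5],[0,0,0],38],[[0,0,2],[0,0,0],38],[[0,0,0],[0,0,0],38],[[0,0,0],[0,0,0],38]]}}

```text
clock: 29.65
position: [532.8, 304.1, -18.9]
ee_rot: [-0.706, 0.708, -0.0, 0.001]
contact_force: [0.1, -0.5, -1.3]
gripper_width: 43.6
grasp_force: 61.4
```

{"method": "send_rows", "body": {"series": [[[0,0,0],[0,0,0],52],[[0,0,0],[0,0,0],52],[[0,0,0],[0,0,0],52],[[0,0,-10],[0,0,0],53],[[0,0,-25],[0,0,0],53],[[0,0,-35],[0,0,0],53],[[0,0,-35],[0,0,0],53],[[0,0,-5],[0,0,0],53]]}}

```text
clock: 30.45
position: [535.1, 305.7, 96.3]
ee_rot: [-0.706, 0.708, -0.001, 0.005]
contact_force: [0.7, 0.2, 0.8]
gripper_width: 53.2
grasp_force: 0.0
```

Run:
```python
from w import *
go(665,-126,110,0)
im=cv2.imread("pics/top10.png")[:,:,::-1]
b=im[145:180,290:335]
g=cv2.cvtColor(b,cv2.COLOR_RGB2GRAY)
K=4;B=cv2.resize(im[150:175,296:334],None,fx=K,fy=K,interpolation=cv2.INTER_CUBIC);g=cv2.cvtColor(B,cv2.COLOR_RGB2GRAY)
# block (dark) quad, tag top (bright inside)
m=(g<60).astype(np.uint8);c=max(cv2.findContours(m,0,1)[0],key=cv2.contourArea)
r=cv2.minAreaRect(c);bx=(cv2.boxPoints(r)+.5)/K-.5+[296,150];print("block+ rect",r,bx.round(1).tolist())
s=cv2.imread("pics/side11.png")[195:235,310:345]
g=cv2.cvtColor(s,cv2.COLOR_BGR2GRAY)
for i,row in enumerate(g): print(195+i,"".join("%4d"%k for k in row))
```

```text
tcp [535.1 305.7  96.3] yaw 179.9 shift [ 431.3 -130.8  -15.4] tilt [-0.009  0.006 -0.   ] turn z -0.002 W 53.2 F 0.0 [0.7 0.2 0.8] t 30.45 q6 -0.79
block+ rect ((73.49223327636719, 57.81462097167969), (106.1281509399414, 68.3001708984375), 1.4144229888916016) [[300.5, 172.3], [300.9, 155.2], [327.5, 155.9], [327.0, 172.9]]
195  194 199 204 203 203 200 203 202 206 203 204 203 202 204 199 200 199 197 200 199 200 201 202 200 203 199 201 203 202 201 198 193 193 193 195
196  198 202 206 206 200 201 198 196 199 196 194 200 198 200 200 199 200 196 197 193 198 199 204 205 198 203 200 198 202 196 200 201 198 198 198
197  199 196 203 203 202 201 200 198 195 195 194 198 198 197 201 203 198 199 192 194 199 201 204 201 204 200 197 198 196 197 198 197 196 198 193
198  198 201 201 204 200 194 195 196 197 200 199 199 200 198 197 196 195 196 198 197 196 195 196 198 201 200 198 193 199 200 200 204 203 197 195
199  201 200 198 200 198 190 190 198 195 185 212 209 207 199 200 200 200 196 200 195 193 196 197 202 197 200 196 197 201 200 196 196 196 202 201
200  199 199 200 202 202 198 196 199 198 159 127 
[... 4325 characters left out ...]
 200 205 206 194  93  51  51  55  54  52  56  46  57  55  55  56  57  50  48  51  89 118 146 211 200 199 202 203 200 202
231  218 216 208 208 207 205 203 207 207 194  97  67  51  55  56  56  54  54  55  48  51  61  77  87 122 116 143 208 206 206 207 205 203 204 201
232  220 219 218 207 199 200 198 204 200 202 189  95  60  52  53  53  51  54  46  58  92 126 123 118 139 200 198 198 198 199 207 208 205 200 197
233  222 216 183 190 199 202 198 199 201 202 209 195 112  80  47  48  50  57  89 122 126 117 135 201 202 199 202 202 201 204 203 203 208 204 203
234  159 188 202 205 205 208 201 201 199 203 208 208 189 100  81  70  85 124 118 143 210 208 206 208 203 204 206 210 208 208 205 202 195 203 205
```

Run:
```python
from w import *
for p in((300.9,155.2),(327.5,155.9)):print("up z22",ray("top",*p,22).round(1))
for p in((300.5,172.3),(327.0,172.9)):print("lo z0",ray("top",*p,0).round(1))
for p in((308.6,154.3),(325.2,154.6),(308.8,158.2),(324.8,158.2)):print("tag z68",ray("top",*p,68).round(1))
for p in((319.0,199.2),(330.8,205.8),(319.0,211)):print("side z68",ray("side",*p,68).round(1))
go(665,-126,110,0)
im=get_image("top");cv2.imwrite("pics/top13.png",im[:,:,::-1])
```

```text
up z22 [685.1 -94.9  22. ]
up z22 [ 680.1 -160.5   22. ]
lo z0 [647.6 -93.5   0. ]
lo z0 [ 642.8 -159.7    0. ]
tag z68 [ 671. -107.   68.]
tag z68 [ 668.4 -146.    68. ]
tag z68 [ 661.4 -106.7   68. ]
tag z68 [ 659.5 -144.3   68. ]
side z68 [ 659.7 -111.3   68. ]
side z68 [ 663.2 -148.2   68. ]
side z68 [ 625.6 -149.    68. ]
tcp [535.1 305.7  96.3] yaw 179.9 shift [ 431.3 -130.8  -15.4] tilt [-0.009  0.006 -0.   ] turn z -0.002 W 53.2 F 0.0 [0.7 0.2 0.8] t 30.45 q6 -0.79
```

{"method": "send_rows", "body": {"series": [[[43,-13,0],[0,0,0],30],[[43,-13,0],[0,0,0],30],[[43,-13,0],[0,0,0],30],[[43,-13,0],[0,0,0],30],[[43,-13,0],[0,0,0],30],[[43,-13,0],[0,0,0],30],[[43,-13,0],[0,0,0],30],[[43,-13,0],[0,0,0],30]]}}

```text
clock: 31.3
position: [634.7, -42.6, 89.1]
ee_rot: [-0.706, 0.708, 0.001, -0.001]
contact_force: [1.1, -0.1, -0.2]
gripper_width: 30.2
grasp_force: 0.0
```

{"method": "send_rows", "body": {"series": [[[43,-13,0],[0,0,0],30],[[43,-13,0],[0,0,0],30],[[0,0,0],[0,0,0.063],30],[[0,0,0],[0,0,0],30],[[0,0,0],[0,0,0],30]]}}

```text
clock: 31.8
position: [660.2, -126.6, 89.1]
ee_rot: [-0.684, 0.73, 0.001, -0.001]
contact_force: [-0.1, 0.7, 0.7]
gripper_width: 30.0
grasp_force: 0.0
```

Run:
```python
from w import *
go(664.5,-126.5,-8,-3.7)
im=cv2.imread("pics/top13.png");g=cv2.cvtColor(im,cv2.COLOR_BGR2GRAY)
a=get_image("side");cv2.imwrite("pics/side14.png",a[:,:,::-1]);b=get_image("top");cv2.imwrite("pics/top14.png",b[:,:,::-1])
s=b;g=cv2.cvtColor(s,cv2.COLOR_RGB2GRAY)
for r in range(195,290,3): print(r,"".join("#" if k<32 else "+" if k<60 else "-" if k<110 else "." for k in g[r,85:170]))
```

```text
tcp [ 660.2 -126.6   89.1] yaw 176.3 shift [-0.3 -4.5 97.1] tilt [0.002 0.    0.   ] turn z -0.0 W 30.0 F 0.0 [-0.1  0.7  0.7] t 31.8 q6 -0.11
195 .....................................................................................
198 .....................................................................................
201 .....................................................................................
204 .....................................................................................
207 .....................................................................................
210 ..........................----------------------------------------------.............
213 ........-+------------------------------------------------------------+-.............
216 ........-+-------------------...---------------.............----------+-.............
219 ........--------------------....-+++++-------.................--------+-.............
222 ........-------------------.....-++++++++---...................-+-------.............
225 .......--------------------.....------++++--.........
[... 1222 characters left out ...]
---------------------------------------------------------.............
270 ......-+----------------------------------------------------------------.............
273 ......-------------------------------------------+++-................................
276 ........................-------------------------+++-................................
279 ........................---++#++-----------------+++-................................
282 ........................----++-------------------+++-................................
285 ........................-------------------------++--................................
288 .....................................................................................
```

All three watches lie in wells. Descending to the tag.

{"method": "send_rows", "body": {"series": [[[0,-4.5,0],[0,0,0],30],[[0,0,25],[0,0,0],30],[[0,0,30],[0,0,0],30],[[0,0,20],[0,0,0],30],[[0,0,15],[0,0,0],30],[[0,0,5],[0,0,0],30],[[0,0,0],[0,0,0],30],[[0,0,0],[0,0,0],30]]}}

```text
clock: 32.7
position: [666.4, -127.1, -3.8]
ee_rot: [-0.684, 0.73, -0.001, 0.001]
contact_force: [0.2, 0.0, -0.3]
gripper_width: 30.1
grasp_force: 0.0
```

Run:
```python
from w import *
go(664.5,-126.5,-8,-3.7)
a=get_image("side");g=cv2.cvtColor(a,cv2.COLOR_RGB2GRAY)
for r in range(180,235): print(r,"".join("#" if k<32 else "+" if k<68 else "-" if k<110 else "." for k in g[r,298:352]))
```

```text
tcp [ 666.4 -127.1   -3.8] yaw 176.3 shift [-0.4  2.   4.2] tilt [-0.002 -0.     0.   ] turn z -0.001 W 30.1 F 0.0 [ 0.2  0.  -0.3] t 32.7 q6 -0.12
180 --------......+++++++++++++++++++++++++++++++++++++#-.
181 ------++....-+++++++++++++++++++++++#+++++++++++++#+-.
182 ++++-+++-..+++++++++++++++++++++++++++++++++++++++#-..
183 --+++++++-++++++++++++++++++++++++++++++#+++++++++#-..
184 ----+++++++++++++-+++++++++++++++++++++++++++++++#+...
185 +++++++++++++++++++++++++++++++++++++++++++..+++++-...
186 ++++++++++++++++--++++++++++++++++++#++++#-..+++++-...
187 ++++++++++++++++++++++++++++++++++++++++++-..#+++-....
188 ++++++++++++++++++++++++++++++++++++++++++..+++++.....
189 ++++++++++++++++++++++++++++++++++++++++++-.++++-.....
190 ......++++++++++++++++++++++++++++++++++++++++++......
191 .....-+++++++++++++++++++++++++++++++++++++++++-......
192 .......#++++++++-+++++++++++++-+++++++#++++++++-......
193 .......-++++++++++++++++++++++-#++++++++++++++-.......
194 .......-#++++++++++++++++++++-.#++++++++++#+++-.......
195 ........#++++++++++++++++++++..-#++++++++#+++.........
196 --..
[... 1592 characters left out ...]
----------++++++++++++++++++++++++++++-............
224 .....---------+++++++++++++++++++++++++++-............
225 ......---------++++++++++++++++++++++++++-............
226 ......-----------+++++++++++++++++++++++--............
227 ..----------------++++++++++++++++++++++-.............
228 .------------------+++++++++++++++++++++-.............
229 ..------------------+++++++++++++++++++-..........-...
230 ..--------------------+++++++++++++++-................
231 ....-------------------+++++++++++--..................
232 .....------.....--------++++++++-.....................
233 ......-........--------.--++++-.......................
234 ............-----------------.........................
```

{"method": "send_rows", "body": {"series": [[[0,1,2],[0,0,0],30],[[0,0,0],[0,0,0],2],[[0,0,0],[0,0,0],2],[[0,0,0],[0,0,0],2],[[0,0,0],[0,0,0],2],[[0,0,0],[0,0,0],2],[[0,0,0],[0,0,0],2]]}}

```text
clock: 33.45
position: [664.7, -127.1, -6.4]
ee_rot: [-0.683, 0.73, -0.0, 0.0]
contact_force: [-0.8, -0.3, 3.5]
gripper_width: 6.9
grasp_force: 58.8
```

Run:
```python
from w import *
go(664.5,-126.5,-8,-3.7)
```

```text
tcp [ 664.7 -127.1   -6.4] yaw 176.2 shift [-0.6  0.3  1.6] tilt [-0.001 -0.    -0.   ] turn z -0.001 W 6.9 F 58.8 [-0.8 -0.3  3.5] t 33.45 q6 -0.12
```

```bash
cat > e.py <<'E'
from h import *
def sat(im): 
    im=im.astype(float); return (im[...,0]-im[...,2])   # R-B : brown high, grey ~0
def edge(p):
    """outermost half-level crossing from the start of profile p"""
    t=p.max()/2 if p.max()>0 else 0
    i=np.argmax(p>t); return i-1+(t-p[i-1])/(p[i]-p[i-1])
def tray(im):
    s=sat(im);out={}
    cols=range(96,152,4)
    top=[(c,200+edge(s[200:222,c])) for c in cols]
    rows=range(216,268,4)
    left=[(84+edge(s[r,84:100]),r) for r in rows]; right=[(166-edge(s[r,166:148:-1]),r) for r in rows]
    hb=[(c,294-edge(s[294:276:-1,c])) for c in range(112,132,2)]
    hl=[(102+edge(s[r,102:116]),r) for r in range(276,285)]; hr=[(142-edge(s[r,142:128:-1]),r) for r in range(276,285)]
    W=lambda L,z:np.array([ray("top",*p,z)[:2] for p in L])
    def fit(P,ax):  # value of coordinate ax at mean, slope
        a=np.polyfit(P[:,1-ax],P[:,ax],1);return np.median(P[:,ax]).round(1),P[:,1-ax].mean().round(0),np.degrees(np.arctan(a[0])).round(1)
    for n,L,z,ax in(("top x+76",top,12,0),("left y+76",left,12,1),("right y-76",right,0,1),("holder x-108",hb,0,0),("hold y+",hl,20,1),("hold y-",hr,0,1)):
        print(n,fit(W(L,z),ax))
E
python3 - <<'E'
from e import *
for f in("top0","top13","top14"):
    print(f);tray(cv2.imread(f"pics/{f}.png")[:,:,::-1])
im=cv2.imread("pics/top14.png")[:,:,::-1].astype(int)
print(im[270:292,112:138:2,0])
E
```

```text
top0
top x+76 (np.float64(572.8), np.float64(348.0), np.float64(-0.2))
left y+76 (np.float64(421.3), np.float64(501.0), np.float64(-0.0))
right y-76 (np.float64(270.5), np.float64(495.0), np.float64(-0.2))
holder x-108 (np.float64(389.2), np.float64(350.0), np.float64(-0.0))
hold y+ (np.float64(374.4), np.float64(404.0), np.float64(0.1))
hold y- (np.float64(319.3), np.float64(402.0), np.float64(0.3))
top13
top x+76 (np.float64(573.2), np.float64(349.0), np.float64(15.3))
left y+76 (np.float64(421.3), np.float64(501.0), np.float64(3.8))
right y-76 (np.float64(270.4), np.float64(495.0), np.float64(-0.3))
holder x-108 (np.float64(390.5), np.float64(350.0), np.float64(-4.2))
hold y+ (np.float64(374.4), np.float64(404.0), np.float64(-0.6))
hold y- (np.float64(319.4), np.float64(402.0), np.float64(2.9))
top14
top x+76 (np.float64(572.9), np.float64(348.0), np.float64(-0.1))
left y+76 (np.float64(421.3), np.float64(501.0), np.float64(0.0))
right y-76 (np.float64(270.5), np.float64(495.0), np.float64(-0.1))
holder x-108 (np.float64(389.2), np.float64(350.0), np.float64(-0.1))
hold y+ (np.flo
[... 623 characters left out ...]
04 106 105 105 109 112 114 112  65  61]
 [ 85  40  79 113 114 114 114 115 116 113 111  64  62]
 [ 86  50  84 112 113 114 114 115 115 111 108  64  61]
 [ 94  76  96 110 110 111 110 111 111 110 107  64  61]
 [106 103 107 109 109 110 109 110 110 109 106  62  61]
 [111 110 110 109 109 109 109 108 108 109 107  63  65]
 [110 110 109 108 106 104 103 102 103 104 101  65  75]
 [107 104 104 103  98  96  94  90  95  99  91  79  95]
 [114 112 116 114 116 118 117 115 119 122 117 118 125]
 [148 150 157 156 154 157 158 157 160 158 153 157 161]
 [164 166 171 171 166 167 169 170 172 168 164 168 170]
 [166 170 174 172 167 167 169 169 173 168 165 169 170]
 [166 172 174 172 168 169 169 168 171 169 168 169 170]]
```

Run:
```python
from e import *
im=cv2.imread("pics/top14.png")[:,:,::-1].astype(float)
g=im.mean(2)
# slot mouth edges at z=20: rows near col 114 (darkest), columns near row 277
for c in (114,115): print(c,g[270:286,c].round(0))
print(g[277,106:140].round(0)); print(g[280,106:140].round(0))
X=lambda x,y,z:proj("top",[x,y,z]).round(1)
cx,cy=405,346
for dx in(-5.8,5.8):
    for dy in(-20,20): print("pred mouth",dx,dy,X(cx+dx,cy+dy,20))
go(405,345.5,100,0)
```

```text
114 [94. 87. 78. 74. 73. 72. 67. 47. 29. 23. 26. 32. 49. 67. 72. 73.]
115 [95. 86. 77. 74. 73. 73. 66. 49. 36. 35. 38. 42. 55. 69. 72. 72.]
[164. 151. 120.  86.  73.  71.  64.  53.  47.  49.  50.  51.  48.  47.
  46.  47.  47.  48.  45.  43.  47.  52.  54.  60.  69.  72.  72.  64.
  41.  33.  59.  94. 124. 158.]
[163. 154. 122.  87.  75.  70.  55.  32.  26.  38.  51.  70.  75.  75.
  76.  75.  75.  75.  75.  75.  76.  76.  76.  75.  74.  75.  73.  65.
  42.  32.  58.  94. 124. 159.]
pred mouth -5.8 -20 [128.9 281. ]
pred mouth -5.8 20 [111.6 281.9]
pred mouth 5.8 -20 [129.  275.9]
pred mouth 5.8 20 [111.8 276.8]
tcp [ 664.7 -127.1   -6.4] yaw 176.2 shift [-454.5  290.1 -106.7] tilt [-0.001 -0.    -0.   ] turn z -0.066 W 6.9 F 58.8 [-0.8 -0.3  3.5] t 33.45 q6 -0.12
```

{"method": "send_rows", "body": {"series": [[[0,0,-10],[0,0,0],2],[[0,0,-20],[0,0,0],2],[[0,0,-30],[0,0,0],2],[[0,0,-30],[0,0,0],2],[[0,0,-15],[0,0,0],2],[[0,0,0],[0,0,0],2]]}}

```text
clock: 34.05
position: [666.1, -127.1, 101.3]
ee_rot: [-0.683, 0.73, -0.002, 0.002]
contact_force: [0.2, -0.5, -0.8]
gripper_width: 7.6
grasp_force: 58.9
```

Run:
```python
from e import *
go(405,345.5,100,0)
```

```text
tcp [ 666.1 -127.1  101.3] yaw 176.2 shift [-4.545e+02  2.916e+02 -2.000e-01] tilt [-0.006  0.    -0.   ] turn z -0.066 W 7.6 F 58.9 [ 0.2 -0.5 -0.8] t 34.05 q6 -0.12
```

{"method": "send_rows", "body": {"series": [[[-34,22,0],[0,0,-0.066],2],[[-38,22,0],[0,0,0],2],[[-40,23,0],[0,0,0],2],[[-40,23,0],[0,0,0],2],[[-40,23,0],[0,0,0],2],[[-40,23,0],[0,0,0],2],[[-40,23,0],[0,0,0],2],[[-40,23,0],[0,0,0],2]]}}

```text
clock: 34.85
position: [482.6, 187.1, 96.8]
ee_rot: [-0.707, 0.707, 0.0, -0.001]
contact_force: [0.2, 0.5, -1.2]
gripper_width: 7.2
grasp_force: 58.9
```

{"method": "send_rows", "body": {"series": [[[-40,22,0],[0,0,0],2],[[-40,22,0],[0,0,0],2],[[-40,20,0],[0,0,0],2],[[-25,10,0],[0,0,0],2],[[0,0,0],[0,0,0],2],[[0,0,0],[0,0,0],2]]}}

```text
clock: 35.45
position: [409.7, 330.8, 96.8]
ee_rot: [0.707, -0.707, 0.0, 0.001]
contact_force: [0.4, -0.1, -0.2]
gripper_width: 7.3
grasp_force: 58.9
```

Run:
```python
from e import *
go(404.8,345.5,20,0)
```

```text
tcp [409.7 330.8  96.8] yaw -179.9 shift [-14.8   4.7  76.8] tilt [ 0.002 -0.002 -0.   ] turn z 0.001 W 7.3 F 58.9 [ 0.4 -0.1 -0.2] t 35.45 q6 -0.99
```

{"method": "send_rows", "body": {"series": [[[-15,5,10],[0,0,0],2],[[0,0,30],[0,0,0],2],[[0,0,22],[0,0,0],2],[[0,0,10],[0,0,0],2],[[0,0,0],[0,0,0],2],[[0,0,0],[0,0,0],2]]}}

```text
clock: 36.05
position: [406.3, 346.4, 26.4]
ee_rot: [-0.707, 0.707, -0.0, 0.0]
contact_force: [0.3, 0.7, -0.5]
gripper_width: 7.2
grasp_force: 58.9
```

Run:
```python
from e import *
go(404.8,345.5,-8,0)
a=get_image("side");b=get_image("top");cv2.imwrite("pics/side15.png",a[:,:,::-1]);cv2.imwrite("pics/top15.png",b[:,:,::-1])
x,y=proj("side",[405,346,20]).astype(int)
cv2.imwrite("pics/s15.png",cv2.resize(a[y-40:y+20,x-40:x+40,::-1],None,fx=9,fy=9,interpolation=2))
X=lambda x,y,z:(proj("side",[x,y,z])-[int(proj("side",[405,346,20])[0])-40,int(proj("side",[405,346,20])[1])-40])*9
for p in((399.2,326),(399.2,366),(410.8,326),(410.8,366)):print("mouth px",X(*p,20).round(0))
z=monitor.read_state()["position"][2]+10.4
for p in((400.8,327.5),(400.8,363.5),(408.8,327.5)):print("foot",X(*p,z).round(0),z)
```

```text
tcp [406.3 346.4  26.4] yaw 180.0 shift [ 0.9  1.5 34.4] tilt [-0.001  0.     0.   ] turn z -0.0 W 7.2 F 58.9 [ 0.3  0.7 -0.5] t 36.05 q6 -1.01
mouth px [369. 392.]
mouth px [328. 345.]
mouth px [402. 382.]
mouth px [360. 337.]
foot [365. 342.] 37.51628731436037
foot [327. 301.] 37.51628731436037
foot [388. 336.] 37.51628731436037
```

View pics/s15.png

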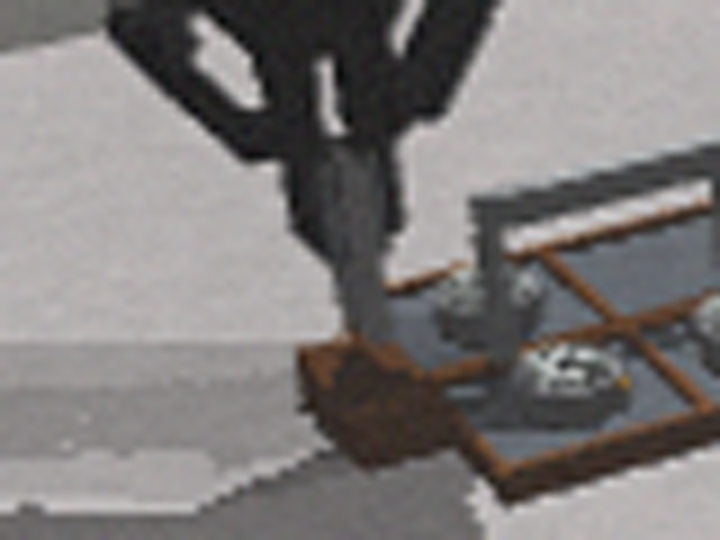

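The tag's foot, at crop (370,340), is right above the slot mouth as predicted. Inserting slowly.

{"method": "send_rows", "body": {"series": [[[0.9,1.5,8],[0,0,0],2],[[0,0,5],[0,0,0],2],[[0,0,4],[0,0,0],2],[[0,0,3],[0,0,0],2],[[0,0,2],[0,0,0],2],[[0,0,0],[0,0,0],2],[[0,0,0],[0,0,0],2]]}}

```text
clock: 36.85
position: [404.2, 345.5, 4.0]
ee_rot: [0.707, -0.707, 0.0, -0.0]
contact_force: [-0.7, 0.2, -0.0]
gripper_width: 7.5
grasp_force: 58.9
```

```bash
python3 -c "
from e import *
go(404.8,345.5,-8,0)"
```

```text
tcp [404.2 345.5   4. ] yaw -180.0 shift [-0.  -0.6 12. ] tilt [-0.  0. -0.] turn z 0.0 W 7.5 F 58.9 [-0.7  0.2 -0. ] t 36.85 q6 -1.01
```

{"method": "send_rows", "body": {"series": [[[0,0,4],[0,0,0],2],[[0,0,3],[0,0,0],2],[[0,0,2],[0,0,0],2],[[0,0,1.5],[0,0,0],2],[[0,0,0],[0,0,0],2],[[0,0,0],[0,0,0],2]]}}

```text
clock: 37.45
position: [404.2, 345.4, -6.5]
ee_rot: [-0.707, 0.707, -0.0, -0.0]
contact_force: [0.9, 0.1, -0.1]
gripper_width: 7.6
grasp_force: 58.9
```

{"method": "send_rows", "body": {"series": [[[0,0,0],[0,0,0],24],[[0,0,0],[0,0,0],24],[[0,0,0],[0,0,0],24],[[0,0,-10],[0,0,0],24],[[0,0,-25],[0,0,0],24],[[0,0,-35],[0,0,0],24],[[0,0,-30],[0,0,0],24],[[0,0,0],[0,0,0],24]]}}

```text
clock: 38.25
position: [406.5, 348.2, 99.0]
ee_rot: [0.707, -0.707, -0.001, -0.005]
contact_force: [1.0, -0.0, 0.3]
gripper_width: 23.7
grasp_force: 0.0
```

Run:
```python
from e import *
go(497,346,45,90)
a=get_image("side");b=get_image("top");cv2.imwrite("pics/side16.png",a[:,:,::-1]);cv2.imwrite("pics/top16.png",b[:,:,::-1])
tray(b)
x,y=proj("side",[405,346,20]).astype(int);g=cv2.cvtColor(a,cv2.COLOR_RGB2GRAY)
for r in range(y-34,y+14): print(r,"".join("%4d"%k for k in g[r,x-12:x+14]))
for p in((400,328,66),(400,364,66),(400,328,20),(409,328,66)):print(p,proj("side",p).round(1))
print(x-12)
```

```text
tcp [406.5 348.2  99. ] yaw -179.9 shift [  2.8 -90.2  54.6] tilt [-0.007  0.008 -0.   ] turn z -1.57 W 23.7 F 0.0 [ 1.  -0.   0.3] t 38.25 q6 -1.01
top x+76 (np.float64(572.9), np.float64(348.0), np.float64(-0.1))
left y+76 (np.float64(421.8), np.float64(501.0), np.float64(-12.1))
right y-76 (np.float64(270.5), np.float64(495.0), np.float64(-0.2))
holder x-108 (np.float64(388.9), np.float64(350.0), np.float64(0.6))
hold y+ (np.float64(375.2), np.float64(404.0), np.float64(19.3))
hold y- (np.float64(318.2), np.float64(402.0), np.float64(-3.5))
136  170  75  51  54 103 183 176 180 176 178 178 175 178 180 181 179 178 177 175 178 177 176 172 172 176 174
137  181 170 116 154 180 177 177 177 174 173 173 175 177 177 174 174 174 173 175 173 174 180 177 177 182 181
138  179 176 178 179 179 174 176 171 175 174 173 178 175 173 170 173 173 173 174 176 176 175 178 179 179 177
139  177 177 174 175 177 177 177 172 175 176 174 175 177 179 176 176 178 173 179 174 175 181 180 177 175 177
140  174 177 177 176 178 171 171 173 172 173 174 173 174 173 175 178 177 177 178 178 179 177 173 175 175 179
141  
[... 4101 characters left out ...]
 53  47  50  50  48  49  47  55  65
179  140 137 136 138 139 135 134 139 131  61  49  50  51  51  53  43  49  50  50  42  45  46  55  46  50  57
180  132 140 156 166 168 158 144 164 141 130  58  45  44  50  46  49  47  45  48  59  85 114 102  55  50  53
181  162 164 161 164 159 162 162 162 162 154  93  57  46  45  44  58  72 112 109 110 109 107 110  99  53  45
182  156 161 162 160 161 169 167 171 181 181 174 106  87  81 106 105 109 105 106 106 109 102 107 105  86  51
183  160 161 160 163 156 106 101 122 173 108 105 107 105 111 105 106 106 105 110 108 104 106 109 109 104  88
(400, 328, 66) [151.8 159.5]
(400, 364, 66) [147.6 155.1]
(400, 328, 20) [154.  173.2]
(409, 328, 66) [154.7 158.7]
141
```

The tag stands in the slot and the tray hasn't moved. Next I'll turn over the handle.

{"method": "send_rows", "body": {"series": [[[1,-40,0],[0,0,0],50],[[1,-45,0],[0,0,0],50],[[0,-5,0],[0,0,-0.143],50],[[0,0,0],[0,0,-0.143],50],[[0,0,0],[0,0,-0.143],50],[[0,0,0],[0,0,-0.143],50],[[0,0,0],[0,0,-0.143],50],[[0,0,0],[0,0,-0.143],50]]}}

```text
clock: 39.15
position: [493.4, 342.6, 91.9]
ee_rot: [0.938, -0.346, -0.001, 0.002]
contact_force: [-0.6, 0.2, -0.0]
gripper_width: 50.2
grasp_force: 0.0
```

{"method": "send_rows", "body": {"series": [[[0,0,0],[0,0,-0.143],50],[[0,0,0],[0,0,-0.143],50],[[0,0,0],[0,0,-0.143],50],[[0,0,0],[0,0,-0.143],50],[[0,0,0],[0,0,-0.141],50],[[0,0,0],[0,0,0],50],[[0,0,0],[0,0,0],50]]}}

```text
clock: 39.85
position: [493.7, 342.9, 92.5]
ee_rot: [1.0, -0.001, -0.001, 0.001]
contact_force: [0.0, -0.4, 0.3]
gripper_width: 50.0
grasp_force: 0.0
```

Run:
```python
from e import *
go(497,345.5,11,90)
a=get_image("side");cv2.imwrite("pics/side17.png",a[:,:,::-1])
b=cv2.imread("pics/side14.png")[:,:,::-1]
for nm,(X,Y) in dict(A=(460,307),B=(460,383),L=(532,304)).items():
    x,y=proj("side",[X,Y,20]).astype(int)
    for im in(b,a):
        p=im[y-8:y+9,x-10:x+11].mean(2); print(nm,"bright centroid",[(k.mean()).round(1) for k in np.nonzero(p>np.percentile(p,70))],p.mean().round(0),p.std().round(0))
```

```text
tcp [493.7 342.9  92.5] yaw -90.2 shift [ 3.4 -2.7 81.5] tilt [0.001 0.001 0.   ] turn z -0.003 W 50.0 F 0.0 [ 0.  -0.4  0.3] t 39.85 q6 0.69
A bright centroid [np.float64(8.6), np.float64(10.3)] 101.0 30.0
A bright centroid [np.float64(6.3), np.float64(9.0)] 72.0 16.0
B bright centroid [np.float64(4.2), np.float64(7.3)] 126.0 47.0
B bright centroid [np.float64(3.4), np.float64(7.2)] 103.0 45.0
L bright centroid [np.float64(5.8), np.float64(12.9)] 116.0 44.0
L bright centroid [np.float64(5.7), np.float64(13.0)] 102.0 41.0
```

{"method": "send_rows", "body": {"series": [[[3,-2.5,20],[0,0,0],50],[[0,0,30],[0,0,0],50],[[0,0,20],[0,0,0],50],[[0,0,10],[0,0,0],50],[[0,0,0],[0,0,0],50],[[0,0,0],[0,0,0],50]]}}

```text
clock: 40.5
position: [497.7, 346.4, 14.2]
ee_rot: [1.0, 0.0, 0.001, -0.0]
contact_force: [0.7, 0.6, 0.3]
gripper_width: 50.0
grasp_force: 0.0
```

{"method": "send_rows", "body": {"series": [[[0,0,0],[0,0,0],4],[[0,0,0],[0,0,0],4],[[0,0,0],[0,0,0],4],[[0,0,0],[0,0,0],4],[[0,0,0],[0,0,0],4],[[0,0,0],[0,0,0],4],[[0,0,0],[0,0,0],4]]}}

```text
clock: 41.2
position: [497.4, 345.5, 14.7]
ee_rot: [1.0, 0.0, 0.0, 0.0]
contact_force: [-0.9, -3.2, 5.6]
gripper_width: 8.6
grasp_force: 60.6
```

Run:
```python
from e import *
go(497,345.5,12,90)
```

```text
tcp [497.4 345.5  14.7] yaw -90.0 shift [-0.4 -0.   2.7] tilt [ 0.    -0.001 -0.   ] turn z 0.001 W 8.6 F 60.6 [-0.9 -3.2  5.6] t 41.2 q6 0.7
```

{"method": "send_rows", "body": {"series": [[[0,0,-3],[0,0,0],4],[[0,0,-6],[0,0,0],4],[[0,0,-10],[0,0,0],4],[[0,0,-12],[0,0,0],4],[[0,0,-12],[0,0,0],4],[[0,0,-10],[0,0,0],4],[[0,0,-5],[0,0,0],4],[[0,0,0],[0,0,0],4]]}}

```text
clock: 42.0
position: [497.6, 346.5, 72.8]
ee_rot: [1.0, 0.0, 0.001, -0.001]
contact_force: [0.7, 0.2, -8.9]
gripper_width: 8.6
grasp_force: 58.7
```

{"method": "send_rows", "body": {"series": [[[0,0,0],[0,0,0],4],[[0,0,0],[0,0,0],4],[[0,0,0],[0,0,0],4]]}}

```text
clock: 42.3
position: [496.9, 345.6, 70.8]
ee_rot: [1.0, 0.0, -0.0, 0.0]
contact_force: [0.7, -0.3, -8.4]
gripper_width: 8.7
grasp_force: 58.7
```

Run:
```python
from e import *
go(461,-312.5,75,78)
a=get_image("side");cv2.imwrite("pics/side18.png",a[:,:,::-1]);b=get_image("top");cv2.imwrite("pics/top18.png",b[:,:,::-1])
x,y=proj("side",[470,346,80]).astype(int)
cv2.imwrite("pics/s18.png",cv2.resize(a[y-45:y+40,x-60:x+60,::-1],None,fx=6.6,fy=6.6,interpolation=2))
```

```text
tcp [496.9 345.6  70.8] yaw -90.0 shift [-35.9 658.1  -3.5] tilt [ 0.001  0.001 -0.   ] turn z 0.21 W 8.7 F 58.7 [ 0.7 -0.3 -8.4] t 42.3 q6 0.7
```

View pics/s18.png

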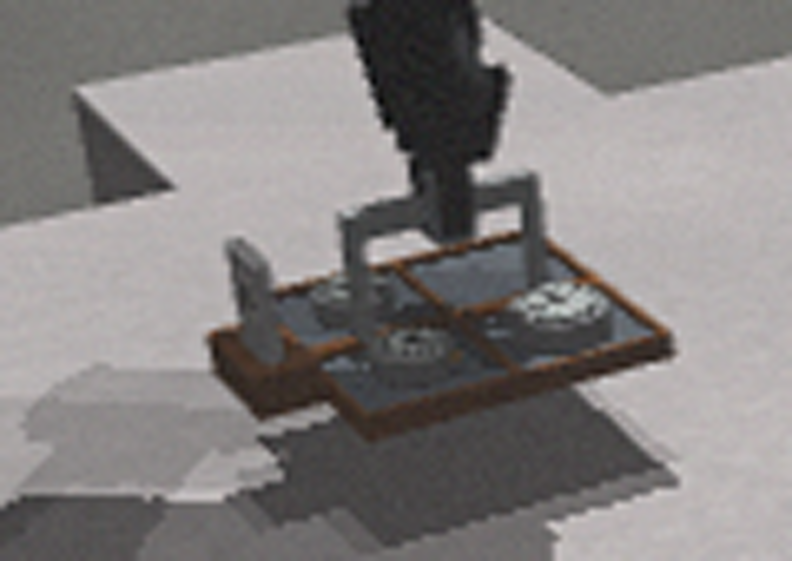

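The tray hangs level with both small watches, the large watch and the tag in place. Carrying it to the mat gently.

{"method": "send_rows", "body": {"series": [[[0,5,0],[0,0,0],4],[[-1,12,0],[0,0,0],4],[[-1,18,0],[0,0,0],4],[[-1.5,24,0],[0,0,0],4],[[-1.5,26,0],[0,0,0],4],[[-1.5,26,0],[0,0,0],4],[[-1.5,26,0],[0,0,0],4],[[-1.5,26,0],[0,0,0],4]]}}

```text
clock: 43.2
position: [486.9, 180.3, 71.8]
ee_rot: [1.0, -0.0, -0.0, 0.0]
contact_force: [-0.4, -0.0, -7.7]
gripper_width: 9.1
grasp_force: 58.8
```

{"method": "send_rows", "body": {"series": [[[-1.5,26,0],[0,0,0],4],[[-1.5,26,0],[0,0,0],4],[[-1.5,26,0],[0,0,0],4],[[-1.5,26,0],[0,0,0],4],[[-1.5,26,0],[0,0,0],4],[[-1.5,26,0],[0,0,0],4],[[-1.5,26,0],[0,0,0],4],[[-1.5,26,0],[0,0,0],4]]}}

```text
clock: 44.0
position: [474.5, -27.3, 72.0]
ee_rot: [1.0, -0.0, 0.0, -0.0]
contact_force: [0.3, -0.0, -7.4]
gripper_width: 8.8
grasp_force: 58.8
```

{"method": "send_rows", "body": {"series": [[[-1.5,26,0],[0,0,0],4],[[-1.5,26,0],[0,0,0],4],[[-1.5,26,0],[0,0,0],4],[[-1.5,26,0],[0,0,0],4],[[-1.5,26,0],[0,0,0],4],[[-1.5,26,0],[0,0,0],4],[[-1.5,26,0],[0,0,0],4],[[-1.5,26,0],[0,0,0],4]]}}

```text
clock: 44.8
position: [462.1, -234.8, 71.9]
ee_rot: [1.0, -0.0, -0.0, -0.0]
contact_force: [0.7, -0.6, -7.7]
gripper_width: 8.8
grasp_force: 58.8
```

{"method": "send_rows", "body": {"series": [[[-1,24,0],[0,0,0.03],4],[[0,18,0],[0,0,0.04],4],[[0,9,0],[0,0,0.04],4],[[0,4,0],[0,0,0.04],4],[[0,0,0],[0,0,0.04],4],[[0,0,0],[0,0,0.02],4],[[0,0,0],[0,0,0],4],[[0,0,0],[0,0,0],4]]}}

```text
clock: 45.6
position: [460.9, -287.9, 71.7]
ee_rot: [0.995, -0.104, 0.0, -0.0]
contact_force: [0.7, -1.3, -7.8]
gripper_width: 8.8
grasp_force: 58.8
```

Run:
```python
from e import *
go(461,-312.5,18,78)
```

```text
tcp [ 460.9 -287.9   71.7] yaw -102.0 shift [ 5.2 24.1 53.7] tilt [-0. -0.  0.] turn z 0.0 W 8.8 F 58.8 [ 0.7 -1.3 -7.8] t 45.6 q6 1.62
```

{"method": "send_rows", "body": {"series": [[[1,6,0],[0,0,0],4],[[2,10,0],[0,0,0],4],[[2,8,0],[0,0,0],4],[[0,0,8],[0,0,0],4],[[0,0,12],[0,0,0],4],[[0,0,12],[0,0,0],4],[[0,0,8],[0,0,0],4],[[0,0,5],[0,0,0],4]]}}

```text
clock: 46.4
position: [460.3, -312.1, 24.9]
ee_rot: [0.995, -0.105, -0.001, -0.0]
contact_force: [-0.6, 0.5, -6.8]
gripper_width: 8.7
grasp_force: 58.8
```

{"method": "send_rows", "body": {"series": [[[0,0,3],[0,0,0],4],[[0,0,2],[0,0,0],4],[[0,0,0],[0,0,0],4],[[0,0,0],[0,0,0],4]]}}

```text
clock: 46.8
position: [461.4, -312.7, 21.9]
ee_rot: [0.995, -0.105, 0.0, 0.0]
contact_force: [-0.1, -0.0, -7.3]
gripper_width: 8.8
grasp_force: 58.8
```

Run:
```python
from e import *
go(461,-312.5,18,78)
```

```text
tcp [ 461.4 -312.7   21.9] yaw -102.0 shift [-0.4 -0.1  3.9] tilt [ 0.    -0.001 -0.   ] turn z -0.0 W 8.8 F 58.8 [-0.1 -0.  -7.3] t 46.8 q6 1.67
```

{"method": "send_rows", "body": {"series": [[[0,0,2],[0,0,0],4],[[0,0,1],[0,0,0],4],[[0,0,1],[0,0,0],4],[[0,0,0.5],[0,0,0],4],[[0,0,0],[0,0,0],4],[[0,0,0],[0,0,0],4]]}}

```text
clock: 47.4
position: [461.2, -312.6, 17.7]
ee_rot: [0.995, -0.105, 0.0, 0.0]
contact_force: [-2.5, 2.0, 0.8]
gripper_width: 8.6
grasp_force: 59.9
```

{"method": "send_rows", "body": {"series": [[[0,0,0],[0,0,0],30],[[0,0,0],[0,0,0],30],[[0,0,0],[0,0,0],30],[[0,0,-10],[0,0,0],30],[[0,0,-20],[0,0,0],30],[[0,0,-30],[0,0,0],30],[[0,0,-30],[0,0,0],30],[[0,0,0],[0,0,0],30]]}}

```text
clock: 48.2
position: [464.5, -314.3, 112.7]
ee_rot: [0.995, -0.104, 0.005, 0.002]
contact_force: [0.8, -0.4, 0.4]
gripper_width: 29.8
grasp_force: 0.0
```

Run:
```python
from e import *
# expected L centre: tray +36,-41 in tray frame from (532-497, 304-345.5)
c,s=np.cos(np.radians(-12)),np.sin(np.radians(-12))
lx,ly=36,-42;X=461.2+c*lx-s*ly;Y=-312.6+s*lx+c*ly;print("L expected",X,Y)
go(X,Y,60,-12)
b=get_image("top");a=get_image("side");cv2.imwrite("pics/top20.png",b[:,:,::-1]);cv2.imwrite("pics/side20.png",a[:,:,::-1])
u,v=proj("top",[X,Y,28]);print(u,v)
g=cv2.cvtColor(b,cv2.COLOR_RGB2GRAY)
for r in range(190,300,3): print(r,"".join("#" if k<32 else "+" if k<60 else "-" if k<110 else "." for k in g[r,350:445]))
```

```text
L expected 487.6810226120711 -361.16702010025915
tcp [ 464.5 -314.3  112.7] yaw -102.0 shift [31.8 40.9 53.2] tilt [ 0.003 -0.011 -0.   ] turn z -1.57 W 29.8 F 0.0 [ 0.8 -0.4  0.4] t 48.2 q6 1.67
419.9228479358166 228.5799499629497
190 -----------++-----------------------...........................------------....--++++++++++-...
193 +++++++++++++-----------------------...........................-------------.--+++++++++++-....
196 ...------+++++---------------------.-.........................----------------++++++++++----...
199 ...........--+----------------------..........................--------------+++++++++++--------
202 ...........-++------------------------........................-------------++##+++++++---------
205 ...........-++--------------------------......................--------------++###+#+-----------
208 ..........-++++-------------------------......................--------------++###++------------
211 ..........-++++------------------------........................--------------+##+++++++++++----
214 .........-++++-------------------------.........................
[... 2131 characters left out ...]

280 ...-++++-------------------------------....................................--------------------
283 ....-+++------------------------------......................................-------------------
286 ....-+++-----------------------------..--....................................------------------
289 ...--+++-------------------------------.-......................................----------------
292 ...-+++--------------------------------.-......................................----------------
295 ...-+++---------------------------------........................................---------------
298 ..--+++----------------------------------......................................----------------
```

{"method": "send_rows", "body": {"series": [[[-5,-25,-10],[0,0,0],60],[[-9,-42,0],[0,0,0],60],[[-9,-42,0],[0,0,0],60],[[-9,-42,0],[0,0,0],60],[[-9,-42,0],[0,0,0],60],[[-9,-42,0],[0,0,0],60],[[-9,-42,0],[0,0,0],60],[[-5,-20,0],[0,0,0],60]]}}

```text
clock: 49.1
position: [459.6, -6.3, 116.4]
ee_rot: [0.995, -0.103, -0.001, 0.0]
contact_force: [0.0, -0.1, -0.4]
gripper_width: 59.8
grasp_force: 0.0
```

Run:
```python
from e import *
b=get_image("top");a=get_image("side");cv2.imwrite("pics/top21.png",b[:,:,::-1]);cv2.imwrite("pics/side21.png",a[:,:,::-1])
g=cv2.cvtColor(b,cv2.COLOR_RGB2GRAY)
for r in range(188,300,2): print(r,"".join("#" if k<32 else "+" if k<60 else "-" if k<100 else "." for k in g[r,350:445]))
s=(b[...,0].astype(float)-b[...,2]);m=np.zeros(s.shape,np.uint8);m[180:305,340:450]=s[180:305,340:450]>25
m=cv2.morphologyEx(m,cv2.MORPH_CLOSE,np.ones((3,3)))
pts=cv2.findNonZero(m);r=cv2.minAreaRect(pts);print(r);print([ray("top",*p,8).round(1).tolist() for p in cv2.boxPoints(r)])
```

```text
188 ...............................................................................................
190 ...............................................................................................
192 ............-++++-----.........................................................................
194 ............-#############++++-----............................................................
196 ............-##########################+++------...............................................
198 ............-#######################################+++------..................................
200 ...........-+####################################################+++-----......................
202 ...........-+#################################################################++++----.........
204 ...........-############################################################################+-.....
206 ...........-#######++++++++#############################################################+-.....
208 ...........+#######+-----+++++++++++++++################################################+......

[... 3988 characters left out ...]
...........
290 ...................................................-----+++++######################-...........
292 ..............................................................------+++++#########+-...........
294 ...........................................................................-----+++-...........
296 ...............................................................................................
298 ...............................................................................................
((398.0098876953125, 248.4010009765625), (67.36402130126953, 79.60298156738281), 5.710592269897461)
[[365.4, -212.6, 8.0], [553.1, -251.9, 8.0], [528.6, -412.6, 8.0], [342.7, -366.8, 8.0]]
```

Run:
```python
from e import *
b=cv2.imread("pics/top21.png");h=cv2.cvtColor(b,cv2.COLOR_BGR2HSV).astype(int)
g=cv2.cvtColor(b,cv2.COLOR_BGR2GRAY)
G=g[212:246,400:434];
m=((G>100)).astype(np.uint8);n,l,st,c=cv2.connectedComponentsWithStats(m)
for i in range(1,n):
    if st[i][4]>60: print(st[i],c[i]+[400,212])
print(G[4:30:1,4:32])
for p in((417.5,228.3),(418.5,228.5)): print(ray("top",*p,28).round(1))
go(487.7,-361.2,60,-12)
```

```text
[  5   5  23  29 375] [415.04       229.23733333]
[[ 83  82  81  83  87  87  85  85  86  84  80  75  73  70  71  71  62  58
   58  59  62  65  63  63  62  59  63  71]
 [ 85  83  80  89 103 105  97  92  88  84  84  82  81  78  80  79  76  73
   72  74  76  75  71  70  65  62  61  68]
 [ 80  76  78 103 134 136 120 102  88  84  86  86  87  86  86  85  81  79
   78  80  80  81  79  80  80  75  64  58]
 [ 68  70  76 110 144 147 132 108  88  87  93  97 103 103 100  97  92  85
   81  81  80  81  83  82  83  77  59  52]
 [ 65  71  78 113 146 149 135 112  95 101 112 116 124 124 117 119 115 105
   93  85  81  82  82  83  83  74  54  53]
 [ 60  69  81 117 147 148 136 118 112 116 120 127 140 136 123 134 134 125
  110 100  89  83  83  83  82  73  55  53]
 [ 51  59  83 124 148 148 135 116 116 126 126 127 145 143 133 144 145 131
  118 118 106  90  85  84  81  73  54  53]
 [ 45  53  85 127 149 148 134 114 122 140 143 144 149 150 148 150 144 127
  125 135 126 106  92  85  82  74  57  52]
 [ 45  55  86 129 148 147 137 120 121 143 150 149 150 150 151 152 151 146
  145 144 135 122 102  89  83  75  55  5
[... 1483 characters left out ...]
 98  87  79  78  79  80  73  57  58  48]
 [ 57  87 130 148 146 129  92  66  52  49  60  67  78  88  82  79  83  83
   77  73  79  81  82  81  74  61  57  46]
 [ 59  92 134 149 145 127  91  74  68  61  63  61  62  68  68  68  74  80
   78  80  82  80  81  81  74  60  57  45]
 [ 60  94 138 150 143 125  91  76  78  78  79  80  82  82  83  84  85  87
   84  83  82  81  82  82  74  57  56  44]
 [ 61  95 137 149 143 126  93  78  79  81  81  84  86  87  87  89  90  89
   86  84  84  83  84  81  73  57  56  40]]
[ 488.6 -355.6   28. ]
[ 488.  -357.8   28. ]
tcp [459.7  -6.8 116.3] yaw -101.8 shift [ 99.9 341.2  56.4] tilt [0.001 0.001 0.   ] turn z -1.567 W 60.3 F 0.0 [-0.7 -0.4  0.2] t 49.2 q6 1.03
```

{"method": "send_rows", "body": {"series": [[[12.5,41,0],[0,0,0],62],[[12.5,42,0],[0,0,0],62],[[12.5,42,0],[0,0,0],62],[[12.5,42,0],[0,0,0],62],[[12.5,42,0],[0,0,0],62],[[12.5,42,0],[0,0,0],62],[[12.5,42,0],[0,0,0],62],[[12.5,44,0],[0,0,0],62]]}}

```text
clock: 50.0
position: [486.6, -361.7, 116.0]
ee_rot: [0.994, -0.105, -0.001, -0.0]
contact_force: [1.0, -0.0, 0.6]
gripper_width: 62.2
grasp_force: 0.0
```

{"method": "send_rows", "body": {"series": [[[0,0,0],[0,0,0.143],62],[[0,0,0],[0,0,0.143],62],[[0,0,0],[0,0,0.143],62],[[0,0,0],[0,0,0.143],62],[[0,0,0],[0,0,0.143],62],[[0,0,0],[0,0,0.143],62],[[0,0,0],[0,0,0.143],62],[[0,0,0],[0,0,0.143],62]]}}

```text
clock: 50.8
position: [486.6, -359.9, 115.8]
ee_rot: [0.777, -0.629, -0.001, 0.0]
contact_force: [0.1, -1.0, -0.2]
gripper_width: 62.2
grasp_force: 0.0
```

{"method": "send_rows", "body": {"series": [[[0,0,0],[0,0,0.143],62],[[0,0,0],[0,0,0.143],62],[[0,0,0],[0,0,0.141],62],[[0,0,0],[0,0,0],62],[[0,0,0],[0,0,0],62]]}}

```text
clock: 51.3
position: [487.1, -359.7, 116.3]
ee_rot: [-0.63, 0.777, 0.001, -0.0]
contact_force: [0.4, 0.3, 0.2]
gripper_width: 61.9
grasp_force: 0.0
```

Run:
```python
from e import *
go(488.2,-357.5,-19,-12)
```

```text
tcp [ 487.1 -359.7  116.3] yaw 168.1 shift [ -2.3  -0.8 135.3] tilt [0.001 0.    0.   ] turn z 0.001 W 61.9 F 0.0 [0.4 0.3 0.2] t 51.3 q6 0.16
```

{"method": "send_rows", "body": {"series": [[[-2,-1,25],[0,0,0],60],[[0,0,35],[0,0,0],60],[[0,0,30],[0,0,0],60],[[0,0,22],[0,0,0],60],[[0,0,12],[0,0,0],60],[[0,0,7],[0,0,0],60],[[0,0,4],[0,0,0],60],[[0,0,0],[0,0,0],60]]}}

```text
clock: 52.1
position: [489.7, -357.7, -17.6]
ee_rot: [-0.629, 0.777, -0.0, 0.0]
contact_force: [0.2, 0.1, -0.5]
gripper_width: 59.7
grasp_force: 0.0
```

Run:
```python
from e import *
go(488.2,-357.5,-19,-12)
```

```text
tcp [ 489.7 -357.7  -17.6] yaw 168.0 shift [0.1 1.5 1.4] tilt [-0.001 -0.     0.   ] turn z -0.0 W 59.7 F 0.0 [ 0.2  0.1 -0.5] t 52.1 q6 0.15
```

{"method": "send_rows", "body": {"series": [[[0,0,0],[0,0,0],38],[[0,0,0],[0,0,0],38],[[0,0,0],[0,0,0],38],[[0,0,0],[0,0,0],38],[[0,0,0],[0,0,0],38],[[0,0,0],[0,0,0],38]]}}

```text
clock: 52.7
position: [490.2, -357.9, -16.2]
ee_rot: [-0.629, 0.777, -0.001, 0.0]
contact_force: [-1.5, 1.2, 5.7]
gripper_width: 43.1
grasp_force: 60.3
```

Run:
```python
from e import *
go(488.2,-357.5,-19,-12)
```

```text
tcp [ 490.2 -357.9  -16.2] yaw 168.0 shift [0.1 2.  2.8] tilt [-0.002 -0.001 -0.   ] turn z 0.0 W 43.1 F 60.3 [-1.5  1.2  5.7] t 52.7 q6 0.15
```

{"method": "send_rows", "body": {"series": [[[0,0,-5],[0,0,0],38],[[0,0,-12],[0,0,0],38],[[0,0,-25],[0,0,0],38],[[0,0,-35],[0,0,0],38],[[0,0,-30],[0,0,0],38],[[0,0,-15],[0,0,0],38],[[0,0,0],[0,0,0],38],[[0,0,0],[0,0,0],38]]}}

```text
clock: 53.5
position: [489.0, -357.1, 104.0]
ee_rot: [-0.629, 0.777, 0.0, 0.0]
contact_force: [-0.1, 0.8, -1.4]
gripper_width: 43.1
grasp_force: 61.0
```

Run:
```python
from e import *
go(637,20,100,-11)
go(637,20,100,79)
a=get_image("side");cv2.imwrite("pics/side22.png",a[:,:,::-1])
```

```text
tcp [ 489.  -357.1  104. ] yaw 167.9 shift [-399.7  -66.     4.2] tilt [-0.     0.001 -0.   ] turn z -0.018 W 43.1 F 61.0 [-0.1  0.8 -1.4] t 53.5 q6 0.15
tcp [ 489.  -357.1  104. ] yaw 167.9 shift [-399.7  -66.     4.2] tilt [-0.     0.001 -0.   ] turn z 1.552 W 43.1 F 61.0 [-0.1  0.8 -1.4] t 53.5 q6 0.15
```

{"method": "send_rows", "body": {"series": [[[-15,-3,0],[0,0,0],38],[[-30,-5,0],[0,0,0],38],[[-40,-7,0],[0,0,0],38],[[-45,-7,0],[0,0,0],38],[[-45,-7,0],[0,0,0],38],[[-45,-7,0],[0,0,0],38],[[-45,-7,0],[0,0,0],38],[[-45,-7,0],[0,0,0],38]]}}

```text
clock: 54.35
position: [602.5, -62.1, 102.7]
ee_rot: [-0.629, 0.777, 0.001, -0.001]
contact_force: [0.1, 0.2, -1.2]
gripper_width: 43.0
grasp_force: 61.0
```

{"method": "send_rows", "body": {"series": [[[-40,-7,0],[0,0,0],38],[[-30,-5,0],[0,0,0],38],[[-15,-3,0],[0,0,0],38],[[-5,-1,0],[0,0,0],38],[[0,0,0],[0,0,0],38],[[0,0,0],[0,0,0],38]]}}

```text
clock: 54.95
position: [636.6, 19.0, 103.6]
ee_rot: [-0.629, 0.778, 0.0, -0.001]
contact_force: [-1.2, -0.5, -1.1]
gripper_width: 43.2
grasp_force: 61.0
```

Run:
```python
from e import *
go(637.5,21,11,-12)
```

```text
tcp [636.6  19.  103.6] yaw 167.9 shift [-2.2 -0.6 92.6] tilt [ 0.001 -0.001  0.   ] turn z -0.002 W 43.2 F 61.0 [-1.2 -0.5 -1.1] t 54.95 q6 -0.49
```

{"method": "send_rows", "body": {"series": [[[-2,-0.5,20],[0,0,0],38],[[0,0,30],[0,0,0],38],[[0,0,22],[0,0,0],38],[[0,0,12],[0,0,0],38],[[0,0,5],[0,0,0],38],[[0,0,2],[0,0,0],38],[[0,0,0],[0,0,0],38],[[0,0,0],[0,0,0],38]]}}

```text
clock: 55.75
position: [639.0, 22.0, 14.2]
ee_rot: [-0.629, 0.777, -0.001, 0.001]
contact_force: [-0.1, -1.7, -1.4]
gripper_width: 42.9
grasp_force: 61.1
```

Run:
```python
from e import *
go(637.5,21,11,-12)
```

```text
tcp [639.   22.   14.2] yaw 168.0 shift [1.3 1.3 3.2] tilt [-0.002  0.001 -0.   ] turn z -0.0 W 42.9 F 61.1 [-0.1 -1.7 -1.4] t 55.75 q6 -0.5
```

Lowering until it touches the plate, then releasing.

{"method": "send_rows", "body": {"series": [[[1,1,1.5],[0,0,0],38],[[0,0,1],[0,0,0],38],[[0,0,0.5],[0,0,0],38],[[0,0,0],[0,0,0],38],[[0,0,0],[0,0,0],38]]}}

```text
clock: 56.25
position: [637.0, 21.1, 10.0]
ee_rot: [-0.629, 0.777, -0.0, -0.0]
contact_force: [0.1, -0.2, -0.4]
gripper_width: 42.5
grasp_force: 61.1
```

Run:
```python
from e import *
go(637.5,21,10,-12)
```

```text
tcp [637.   21.1  10. ] yaw 168.0 shift [ 0.  -0.5  0. ] tilt [-0. -0. -0.] turn z -0.0 W 42.5 F 61.1 [ 0.1 -0.2 -0.4] t 56.25 q6 -0.5
```

{"method": "send_rows", "body": {"series": [[[0,0,0],[0,0,0],48],[[0,0,0],[0,0,0],56],[[0,0,0],[0,0,0],62],[[0,0,0],[0,0,0],62],[[0,0,-10],[0,0,0],62],[[0,0,-25],[0,0,0],62],[[0,0,-35],[0,0,0],62],[[0,0,-20],[0,0,0],62]]}}

```text
clock: 57.05
position: [638.6, 21.2, 103.8]
ee_rot: [-0.629, 0.777, -0.001, 0.002]
contact_force: [-0.5, 0.8, 0.5]
gripper_width: 62.4
grasp_force: 0.0
```

{"method": "send_rows", "body": {"series": [[[-35,-4,0],[0,0,0],0],[[-40,-4,0],[0,0,0],0],[[-30,15,0],[0,0,0],0],[[0,40,0],[0,0,0],0],[[0,45,0],[0,0,0],0],[[0,45,0],[0,0,0],0],[[0,0,0],[0,0,0],0],[[0,0,0],[0,0,0],0]]}}

```text
clock: 57.85
position: [524.8, 152.9, 101.5]
ee_rot: [-0.63, 0.777, -0.0, 0.001]
contact_force: [2.1, 0.1, -0.3]
gripper_width: -0.2
grasp_force: 0.0
```

Run:
```python
from e import *
go(643,108,60)
b=get_image("top");a=get_image("side");cv2.imwrite("pics/top23.png",b[:,:,::-1]);cv2.imwrite("pics/side23.png",a[:,:,::-1])
g=cv2.cvtColor(b,cv2.COLOR_RGB2GRAY)
for r in range(148,202,1): print(r,"".join("#" if k<38 else "+" if k<75 else "-" if k<110 else "." for k in g[r,200:282]))
print(proj("top",[637.5,21,54]))
s=cv2.cvtColor(a,cv2.COLOR_RGB2GRAY);x,y=proj("side",[640,60,37]).astype(int)
for r in range(y-26,y+26): print(r,"".join("#" if k<38 else "+" if k<75 else "-" if k<110 else "." for k in s[r,x-35:x+35]))
print(x-35,proj("side",[637.5,21,54]),proj("side",[643,108,46]))
```

```text
tcp [524.8 152.9 101.5] yaw 168.1 shift [  19.6 -124.9   41.7] tilt [-0.002  0.001  0.   ] turn z -0.0 W -0.2 F 0.0 [ 2.1  0.1 -0.3] t 57.85 q6 -0.79
148 .............................................----.................................
149 ..................................................................................
150 ..................................................................................
151 ..................................................................................
152 ..................................................................................
153 ..................................................................................
154 .............----.................................................................
155 ............-------------.........................................................
156 ............--------------------..................................................
157 ............---------------------------...........................................
158 ............------++++-------------------------.............................
[... 7035 characters left out ...]
+++-...-.......---++++--++++++++++-.....
201 .........................-++++++++-.....----++++++++++++++++++++-.....
202 ..........................-++++++++------+++++++++++++++++++++++-.....
203 ...........................-+++++++++++++++++++++++++++++-++++-+-.....
204 ............................++++++++++++++++++++++++++++++++++++-.....
205 ............................--++++++++++++++++-++++++++++++++++-......
206 .............................-+++++++++++++++++++++++++++++++---......
207 .............................--++++++++-++++++++++++++++++-------.....
208 ...............................-+++++++++++++++++++++--------.........
235 [278.61893254 183.90514853] [261.79259392 173.04540972]
```

Run:
```python
from e import *
for s in((262,171),(262,172.5)):print(*[k.round(1) for k in tri(np.array((218.6,172.4)),np.array(s))])
for z in(42,46,50):print(z,ray("top",218.6,172.4,z).round(1))
go(644,108,30)
```

```text
[642.3 107.5  52.9] [ 0.1 -0.3] [-0.3  0.1]
[643.4 108.1  47.5] [ 0.1 -0.1] [-0.1  0. ]
42 [644.8 108.6  42. ]
46 [643.6 108.3  46. ]
50 [642.4 108.   50. ]
tcp [526.2 152.8 101. ] yaw 168.0 shift [  19.4 -124.4   71.2] tilt [-0.002  0.001  0.   ] turn z -0.0 W 0.1 F 0.0 [-0.2  0.1  0.7] t 57.95 q6 -0.79
```

{"method": "send_rows", "body": {"series": [[[5,-40,0],[0,0,0],0],[[7,-45,0],[0,0,0],0],[[7,-38,0],[0,0,0],0],[[0,0,25],[0,0,0],0],[[0,0,30],[0,0,0],0],[[0,0,20],[0,0,0],0],[[0,0,0],[0,0,0],0],[[0,0,0],[0,0,0],0]]}}

```text
clock: 58.75
position: [642.4, 107.7, 25.0]
ee_rot: [-0.629, 0.777, -0.0, -0.0]
contact_force: [-0.5, 0.5, 1.3]
gripper_width: 0.1
grasp_force: 0.0
```

Run:
```python
from e import *
go(643.3,108,10)
a=get_image("side");s=cv2.cvtColor(a,cv2.COLOR_RGB2GRAY)
for r in range(140,185): print(r,"".join("#" if k<38 else "+" if k<75 else "-" if k<110 else "." for k in s[r,235:300]))
```

```text
tcp [642.4 107.7  25. ] yaw 167.9 shift [-0.5 -0.8 15. ] tilt [-0. -0. -0.] turn z -0.0 W 0.1 F 0.0 [-0.5  0.5  1.3] t 58.75 q6 -0.63
140 .....+++++++++--##+++#####+#+++##+###+++#+#++#+++####-...-######+
141 .....+++++++++..-##+#++++++#++++###+++++#############-...-###+##+
142 .....#+++++++#-..-#++++#++#+++++###+++++#++#########+....+######-
143 .....-##+++++++...+##++#++++##++#+#++++#+#+##+-.+--......+##+###-
144 ......-#+#+++++....++####++++#++#+#+++#######-...........##++###-
145 .......-#+##++-.....#+++#++#+++#+##+##+#+++#+...........+###+++#+
146 ........++++++......#+#++#+++##++++#++##+##+............#+#+++#+#
147 .........++++#+.....-#++#+##++++#####++###+-...........+###+#++##
148 ..........+#+#++....-#+##++#++#+++++++++##+.............#########
149 ...........++#+#+....##++##++###+##+#+###+................######-
150 ............+#++++...#++++++++++##+++++##-.......................
151 .............++#+#+++#+#+++#+#++##+##+##-........................
152 ..............#+++++##+##+++++##+#+++##+.........................
153 ...............##++#++++++++++#+##+#+#+.............
[... 1483 characters left out ...]

175 ...............-++-++++++#+++++++++--++++++-.................+...
176 .............--.-+--+++++++++++++++---++++---................++--
177 .............+--.--+++++++++++++++++++++++++++-..............+++-
178 .............++-..---++++++++++++++++++++++++++..............+++-
179 .............+++-..+-+++++++++++++++++++++++++++-.............++-
180 .............++++-.++++++++++++++++++++++++++++++............-+--
181 .............+++++++++++++++++++++++++++-+-++..++-...........++++
182 .............++++++--+++++++++++++++++-----.-.....-.........-++++
183 .............+++++++--++++++++++++++------+---...-..........+++++
184 .............-++++++---+++++++++++++--+-.--+++..............+++++
```

{"method": "send_rows", "body": {"series": [[[-0.5,-1,4],[0,0,0],0],[[0,0,4],[0,0,0],0],[[0,0,2],[0,0,0],0],[[0,0,1],[0,0,0],0],[[0,0,0],[0,0,0],0]]}}

```text
clock: 59.3
position: [643.4, 108.8, 14.9]
ee_rot: [-0.629, 0.777, -0.001, 0.001]
contact_force: [1.8, -0.0, 3.8]
gripper_width: -0.1
grasp_force: 1.5
```

{"method": "send_rows", "body": {"series": [[[0,0,1],[0,0,0],0],[[0,0,1],[0,0,0],0],[[0,0,0],[0,0,0],0]]}}

```text
clock: 59.6
position: [643.4, 108.8, 13.2]
ee_rot: [-0.629, 0.777, -0.001, 0.001]
contact_force: [1.5, 1.4, 6.7]
gripper_width: -0.2
grasp_force: 3.1
```

{"method": "send_rows", "body": {"series": [[[0,0,1],[0,0,0],0],[[0,0,1],[0,0,0],0],[[0,0,0],[0,0,0],0]]}}

```text
clock: 59.9
position: [643.5, 108.8, 13.1]
ee_rot: [-0.63, 0.777, -0.001, 0.001]
contact_force: [-2.3, 0.6, 13.4]
gripper_width: -0.0
grasp_force: 6.9
```

The force climbs to 13 N with no further travel, so the button is fully down. I'll hold briefly, then lift off and move away.

{"method": "send_rows", "body": {"series": [[[0,0,0.5],[0,0,0],0],[[0,0,0],[0,0,0],0],[[0,0,0],[0,0,0],0],[[0,0,0],[0,0,0],0]]}}

```text
clock: 60.3
position: [643.5, 108.8, 13.0]
ee_rot: [-0.63, 0.777, -0.001, 0.001]
contact_force: [-2.6, 0.8, 15.7]
gripper_width: 0.1
grasp_force: 7.7
```

{"method": "send_rows", "body": {"series": [[[0,0,-10],[0,0,0],0],[[0,0,-25],[0,0,0],0],[[0,0,-35],[0,0,0],0],[[0,0,-35],[0,0,0],0],[[-20,30,0],[0,0,0],0],[[-20,40,0],[0,0,0],0],[[0,40,0],[0,0,0],0],[[0,0,0],[0,0,0],0]]}}

```text
clock: 61.1
position: [536.9, 170.1, 113.2]
ee_rot: [-0.63, 0.777, 0.001, -0.003]
contact_force: [0.9, -0.3, 0.9]
gripper_width: -0.0
grasp_force: 0.0
```

{"method": "send_rows", "body": {"series": [[[-20,0,0],[0,0,0],0],[[-30,0,0],[0,0,0],0],[[-30,0,0],[0,0,0],0],[[-15,0,0],[0,0,0],0],[[0,0,0],[0,0,0],0],[[0,0,0],[0,0,0],0],[[0,0,0],[0,0,0],0]]}}

```text
clock: 61.8
position: [562.6, 262.4, 114.2]
ee_rot: [-0.629, 0.778, 0.0, -0.001]
contact_force: [-0.2, 0.3, -0.7]
gripper_width: -0.1
grasp_force: 0.0
```

Run:
```python
from e import *
go(643.3,108,10)
b=get_image("top");g=cv2.cvtColor(b,cv2.COLOR_RGB2GRAY);p=cv2.cvtColor(cv2.imread("pics/top23.png"),cv2.COLOR_BGR2GRAY);p0=cv2.cvtColor(cv2.imread("pics/top21.png"),cv2.COLOR_BGR2GRAY)
z=cv2.cvtColor(cv2.imread("pics/top0.png"),cv2.COLOR_BGR2GRAY)
for r in range(160,188,2): print(r,"".join("#" if k<38 else "+" if k<75 else "-" if k<110 else "." for k in g[r,200:275]))
D=lambda A,B,r0,r1,c0,c1:np.abs(A[r0:r1,c0:c1].astype(int)-B[r0:r1,c0:c1]).mean().round(1)
print("plate diff",D(g,p,155,195,240,275),"tray diff vs before pick",D(g,p0,195,295,350,440),"tray sans L",D(g,p0,240,295,350,440))
for n,(u,v) in dict(loupeA=(169,164),loupeB=(367,152),jar=(243,138)).items(): print(n,D(g,z,v-10,v+10,u-10,u+10))
```

```text
tcp [562.6 262.4 114.2] yaw 167.9 shift [ 133.9 -111.3  104.2] tilt [ 0.001 -0.001  0.   ] turn z -0.0 W -0.1 F 0.0 [-0.2  0.3 -0.7] t 61.8 q6 -0.91
160 ...........-------++++++++++----------------------------------.............
162 ...........-----------------------------------------+++++++-------------...
164 ...........-------------------------------------+++--....---+++--------....
166 ...........----------------------------------+++-.............-++------..--
168 ..........------++##++----------------------+++-................+++----.---
170 ..........----+########+-------------------+++..................-+++---.---
172 .........-----+########+---+--------------+++-......----.........+#+--..---
174 .........-----+########+---+--------------+++-..................-+#+--..---
176 .........------++#####++--+++-------------++#+-................-+##++-.----
178 .........----------------+++---------------+##+-..............--+##+--.----
180 ........------++-----++++++-----------------+###+-........----+###+--..----
182 ........---------++++++----------------------++###++++---+++####++---..---.
184 .............---.------------------------------+++###########++------.----.
186 .....--+--------............-----------------------+++++++++--------..---..
plate diff 2.5 tray diff vs before pick 2.1 tray sans L 0.6
loupeA 2.9
loupeB 2.9
jar 3.7
```

```bash
python3 -c "
from bench import job_done
print(job_done())"
```

```text
the job is handed in; nothing more can be done
None
```

I handed the job in, and the hand-in returned no verdict. Both small watches and the tag are in the tray on the mat, the large watch is on the demagnetiser plate, the button was pressed fully down, and the loupes and jar were left alone. I placed the tray on the mat by the arm's reported position and did not re-measure its centring afterwards.

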